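Shut the tank tap and put its fallen jug back under the spout

TASK

The small wine tank has been drained and rinsed, but its tap was left open and its jug was knocked over. Turn the tap lever until it clicks over and is fully shut, stand the jug upright gently without letting it bang down, and slide it along the bench, never lifting it off, until the spout points into the middle of its mouth. Leave everything else on the bench where it stands.

Things in the scene. Friction and masses are not known exactly. Their poses are not given: they have to be found in the camera images.
- jug: Open one-litre stainless jug, a plain cylinder 104 mm across and 130 mm tall, 0.28 to 0.46 kg. Origin: centre of its underside; +z runs from base to mouth. At the start it lies on its -x side, mouth towards the robot's left front. When its mouth is raised it tips over the lower edge of its base, and once its axis is about 48 degrees up it falls upright by itself unless held back.
- jug_rim (a point): Centre of the jug's mouth, in the plane of the rim, 130 mm from the underside along the jug's z. The mouth is 98 mm across inside, the wall 3 mm thick.
- jug_handle (a point): Middle of the jug's handle, a 12 mm round bar 88 mm from the jug's axis, parallel to it, joined to the wall 30 and 112 mm above the underside; 30 mm finger gap. It lies towards (-0.52, -0.86, 0) in the jug's frame, 59 degrees round from the side the jug lies on, and rests on the bench too, so the jug does not roll.
- tank: Fixed stainless wine tank, a cylinder 260 mm across, on a stand; its wall runs from 170 to 490 mm above the bench, the lid to 560 mm. Origin on the bench under its centre line, z up; the tap sticks out from the wall along the tank's own -x.
- tap (a joint): The tap's quarter-turn lever, turning about the vertical through tap_axis: 0 = along the pipe, pointing away from the tank (open); 1.571 = square across the pipe, pointing along the tank's own +y (shut). It closes clockwise seen from above. A click spring resists (0.28 Nm at first, less and less); past half way it clicks over to the stop by itself, short of that it springs back.
- tap_axis (a point): Point on the lever's vertical turning axis at the lever's mid height, 256 mm above the bench, 205 mm from the tank's centre line.
- lever_end (a point): Free end of the lever, 92 mm from tap_axis. The outer 58 mm is a black sleeve 20 mm wide and 12 mm high, from 250 to 262 mm above the bench. Under it, when open, the pipe's top is at 222 mm, up to 55 mm out from tap_axis.
- spout (a point): Centre of the spout's open lower end, 23 mm across, 165 mm above the bench, facing down, 250 mm from the tank's centre line and 45 mm farther out than tap_axis.
- glass_a: Stemmed tasting glass, 65 mm across, 155 mm tall, standing at the far side of the bench. Origin under its foot, z up. Leave alone.
- glass_b: A second such glass, farther left: 65 mm across, 155 mm tall, origin under its foot, z up. Leave alone.
- bottle: Full dark wine bottle, 75 mm across, 300 mm tall, standing on the left. Origin under its base, z up. Leave alone.
- bung: Black rubber barrel bung, a tapered plug 54 mm across and 48 mm tall, near the robot. Origin under its base, z up. Leave alone.
- funnel: Stainless funnel standing mouth down, 130 mm across at the bench, 130 mm tall, at the far left. Origin on the bench under its axis, z up. Leave alone.
- clamp: Stainless pipe clamp lying flat, 66 mm ring, 14 mm high, at the far side. Origin under the ring's centre, z up. Leave alone.

How it is judged:
By the outcome, as a careful person would: the job done as asked, in the order asked, and still so for the second after the job is handed in, with the robot touching nothing.
It also fails if it takes over 69 s, if anything falls off the work surface, if the arm or the gripper's body presses on something with over 40 N, if the wrist force passes 120 N, or if a joint passes its speed limit or range.

ROBOT

A 6-joint arm with a two-finger parallel gripper is mounted at the origin on the work surface. World frame = base frame: x ahead of the robot, y to its left, z up, the work surface at z = 0. Lengths are in mm, angles in rad, forces in N, time in s.
With the tool pointing down it reaches from about 350 to 775 mm from the base axis. Payload 7.3 kg.
Tool frame: the origin (TCP) lies midway between the tips of the shut fingers; the grasp point (between the pads) lies 19 mm behind it; z points along the fingers, y is the line along which they close (so a half turn about z gives the same grasp; the last joint's range is limited). The gripper opens to 92 mm and grips with 3 to 60 N. Pads are 19 mm wide; open, the fingers measure 130 mm over their backs; the gripper's body (75 mm by 190 mm) begins 47 mm behind the grasp point.
Start: joints at [1.099, 0.342, 1.524, -0, 1.275, -0.146], TCP at [168.021, 497.407, 226.741] pointing down, gripper open.
Joint ranges: [-2.53, 2.53], [-0.77, 2.02], [0.04, 2.7], [-1, 4.14], [0.28, 2.66], [-3.11, 3.11]. Speed limits (rad/s): [2.57, 2.57, 3.14, 3.14, 3.14, 3.14].

INTERFACE

Orientations are given as [roll, pitch, yaw] about the fixed x, y, z axes, in that order (R = Rz(yaw) Ry(pitch) Rx(roll)).
In Python, from plant import bot gives the robot as it stands.
- The arm moves only by the tool servo_tool, never from a script. Its argument "deltas" is a list of rows, each a list of 2 entries, a list of its own where there are three numbers: the shift along the tool's x, y, z in m, then the turn, a rotation vector about the tool's x, y, z in degrees. A call has 1 to 20 rows; each row shifts and turns the commanded pose from where the row before left it, along the tool's axes as they then stand; what a row does not reach is not made up. A row lasts 1/8 s, in which the tool goes at most 62.5 mm and 10.7 degrees, less where a joint would pass 70% of its speed; a pose out of reach is approached as far as the arm can. A call with a gripper value outside its range is refused whole. "fingers" is the opening, from 0 (shut) to 1 (fully open), set as the call begins (left out, the last holds). The fingers move at their own pace and stop on an object; the grip force is fixed at half the most. Time passes only in rows, so rows that do not move let the fingers close. It gives the time, the measured TCP pose, the force, the opening and the grip force at its end, in the units of the state.
- bot.get_obs(): the state, without advancing time (a new reading comes with each control period).
- bot.capture(name): name is "scene" or "top" or "wrist"; returns the picture (400x640x3 uint8, red, green, blue); there is no depth.
- bot.camera_model(name): a dict with "mtx" (3x3 intrinsics, pixels), "xyz" and "rotation" of the camera in the world. Camera axes: x right, y down, z forward; pixel columns grow to the right and rows downward; lengths in mm; the calibration is good to about 2 mm. A picture is of the moment at which its call begins: read the wrist's pose just before it. camera_model takes no time and is no camera call; for the wrist camera it gives the pose at the moment of the call.
- bot.close_job(): hands the job in; it is judged then, once.
The state is a dict: "time": time; "joint_positions": joint angles; "dq": joint speeds; "tau": joint torques, N m; "tool_pos": TCP position; "tcp_rot": TCP orientation; "contact_force": force on the tool from outside, world axes, zero at the start; "moment": the same for the moment, N m; "grip_width": finger opening in mm; "finger_force": force on a finger pad.
Only numpy, scipy, OpenCV 4.12 (cv2) and the standard library are available. Lean on these libraries where they do the work, as an engineer would, in place of code of your own. Each camera call takes 0.05 s, during which the arm holds its last target. There are 200 camera calls.

## Working session

There is one attempt and no reset: what is moved stays moved. The work goes in short steps, Python scripts to look and compute and a tool call to move; the robot and the scene stay as the last step left them, time stands still between calls to the robot, and variables do not carry over. Pictures are saved under pics/ and viewed, at most 10 in all, crops included, and the job is handed in when it is done.

Besides the shell and the picture viewer there is one more tool, called by a JSON object that holds its "fn" and its "kwargs", one argument or row to a line. servo_tool: Moves the arm, as the interface text tells. Its arguments: {"type":"object","properties":{"deltas":{"type":"array"},"fingers":{"type":"number"}},"required":["deltas"]}

```bash
ls; mkdir -p pics
python3 - <<'E'
from plant import bot
import cv2,numpy as np
for n in ("scene","top"):
    cv2.imwrite(f"pics/{n}0.png",bot.capture(n)[:,:,::-1])
    m=bot.camera_model(n);print(n,np.round(m["mtx"],1).tolist(),np.round(m["xyz"]).tolist(),np.round(m["rotation"],3).tolist())
o=bot.get_obs();print(o)
E
```

```text
pics
scene [[467.2, 0.0, 318.3], [0.0, 467.2, 195.2], [0.0, 0.0, 1.0]] [1470.0, -423.0, 841.0] [-2.147, 0.013, 1.08]
top [[389.0, 0.0, 318.5], [0.0, 389.0, 207.3], [0.0, 0.0, 1.0]] [447.0, 45.0, 1374.0] [-3.023, 0.014, -1.572]
{'time': 0.1, 'joint_positions': array([ 1.09901141e+00,  3.42676207e-01,  1.52491695e+00,  5.08994920e-06,
        1.27540886e+00, -1.46003640e-01]), 'dq': array([-0.00020717, -0.00082629, -0.00170868, -0.00062655,  0.00035181,
        0.00199594]), 'tau': array([ 2.34999818e-03, -4.32007349e+01, -2.44693458e+01,  7.21004116e-02,
        5.25158504e-02, -7.90474382e-05]), 'tool_pos': array([167.83787744, 497.0649675 , 226.10403016]), 'tcp_rot': array([-3.14019899e+00, -2.09857230e-04,  2.81580974e+00]), 'contact_force': array([0.34076333, 0.26111642, 0.11185545]), 'moment': array([ 0.02976592,  0.03949144, -0.05191864]), 'finger_force': 0.0, 'grip_width': 91.95403937573583}
```

View pics/scene0.png

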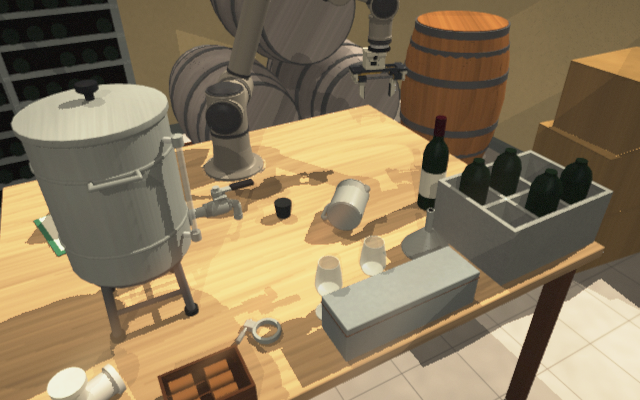

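View pics/top0.png

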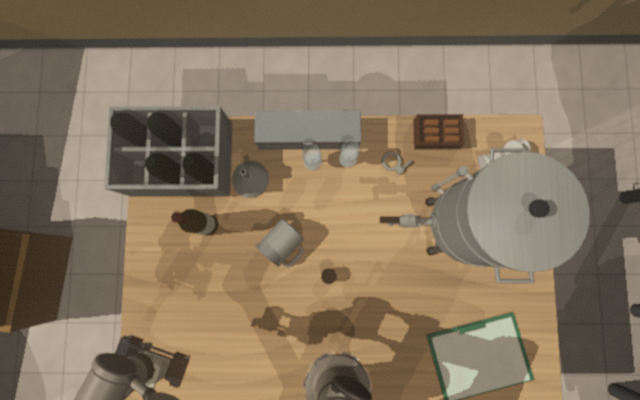

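The scene view shows the tank on the left, with its tap at about (225,203) and the black lever at (242,185). The jug is at (347,205) and the bung at (283,208). In the top view the lever end is at (382,219), the jug at (282,243) with its handle at about (292,258), and the bung at (329,276). I'll enlarge the details next.

Run:
```python
import cv2,numpy as np
s=cv2.imread("pics/scene0.png");t=cv2.imread("pics/top0.png")
def c(i,x,y,w=80,h=60):return cv2.resize(i[y:y+h,x:x+w],(400,300),interpolation=cv2.INTER_CUBIC)
cv2.imwrite("pics/crops.png",np.vstack([np.hstack([c(t,245,210),c(t,370,190)]),np.hstack([c(s,308,170),c(s,180,165)])]))
```

```text
(no output)
```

View pics/crops.png

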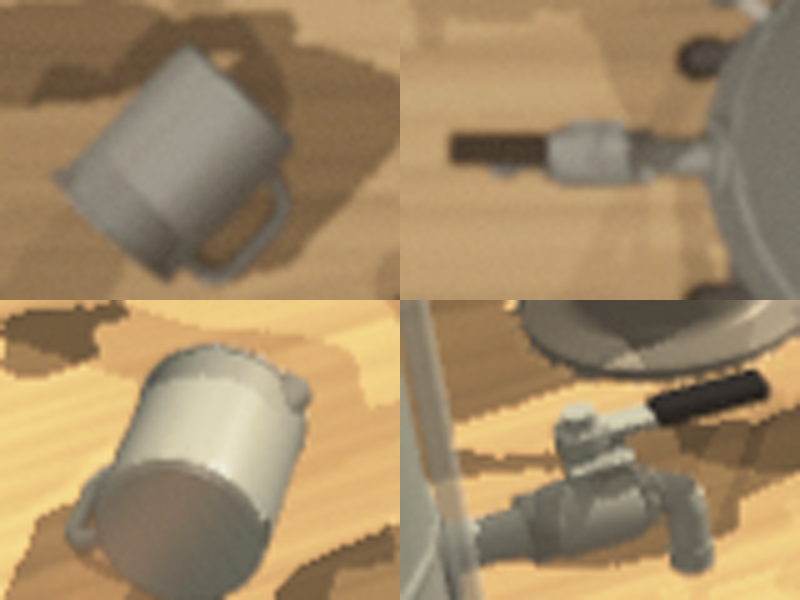

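The crops show these positions:
- **Jug, top view:** base corners at (283,219) and (303,238), mouth corners at (258,246) and (279.4,265.6).
- **Jug, scene view:** base disc centred at about (344,217).
- **Lever:** the end is at (380,219.5) in the top view and (253,182.6) in the scene view.

```bash
cat > h.py <<'E'
import numpy as np,cv2
from plant import bot
from scipy.optimize import least_squares
from scipy.spatial.transform import Rotation as R
def cam(n):
    m=bot.camera_model(n);return np.array(m["mtx"]),np.array(m["xyz"]),R.from_euler("xyz",m["rotation"]).as_matrix()
def proj(c,P):
    q=(np.atleast_2d(P)-c[1])@c[2]@c[0].T;return q[:,:2]/q[:,2:]
def tri(obs):
    f=lambda p:np.concatenate([proj(c,p)[0]-np.array(px) for c,px in obs])
    s=least_squares(f,[450,0,100]);return s.x,np.abs(s.fun).max()
E
python3 - <<'E'
from h import *
T,S=cam("top"),cam("scene")
print("lever end",tri([(T,(380.2,219.3)),(S,(252.8,182.8))]))
print("sleeve inner",tri([(T,(399.5,220)),(S,(231,188))]))
print("base c",tri([(T,(293,228.5)),(S,(344,217))]))
E=np.array([[283,219],[303.2,238],[258,246],[279.5,265.7]])
def f(p):
    x,y,t=p;a=np.array([np.cos(t),np.sin(t),0]);s=np.array([-a[1],a[0],0]);b=np.array([x,y,52.])
    return (proj(T,[b+52*s,b-52*s,b+130*a+52*s,b+130*a-52*s])-E).ravel()
best=min((least_squares(f,[450,200,t]) for t in np.arange(0,6.3,.7)),key=lambda r:r.cost)
print(best.x,np.degrees(best.x[2])%360,best.fun.round(1))
x,y,t=best.x
print("base centre in scene",proj(S,[x,y,52]))
def px(P): return proj(T,P).round(1).tolist(),proj(S,P).round(1).tolist()
# bung, glasses, bottle rough on bench (top)
def onplane(c,p,z):
    d=c[2]@np.linalg.inv(c[0])@np.array([*p,1]);return (c[1]+d*(z-c[1][2])/d[2]).round(0)
for n,p,z in [("bung",(329,276),24),("gl1",(312,165),10),("gl2",(349,163),10),("bottle",(207,226),60),("clamp",(392,160),7),("funnel",(250,183),20)]:print(n,onplane(T,p,z))
E
```

```text
lever end (array([ 545.27704779, -117.11487264,  254.50455321]), np.float64(0.2941162240310291))
sleeve inner (array([ 543.23611977, -171.74205911,  255.429909  ]), np.float64(0.5038748473018586))
base c (array([532.32026707, 150.08221282,  51.44431097]), np.float64(0.19035245780509058))
[536.99358111 149.19835612   2.45632074] 140.73681130610353 [ 21.9  17.7 -21.8 -20.6  22.3  20.7 -22.7 -18.6]
base centre in scene [[344.38830799 217.77675348]]
bung [371.  27.  24.]
gl1 [762.  86.  10.]
gl2 [769. -46.  10.]
bottle [540. 441.  60.]
clamp [ 780. -200.    7.]
funnel [695. 305.  20.]
```

{"fn": "servo_tool", "kwargs": {
  "deltas": [
    [[-0.036,-0.028,-0.0104],[0,0,0]],
    [[-0.036,-0.028,-0.0104],[0,0,0]],
    [[-0.036,-0.028,-0.0104],[0,0,0]],
    [[-0.036,-0.028,-0.0104],[0,0,0]],
    [[-0.036,-0.028,-0.0104],[0,0,0]],
    [[-0.036,-0.028,-0.0104],[0,0,0]],
    [[-0.036,-0.028,-0.0104],[0,0,0]],
    [[-0.036,-0.028,-0.0104],[0,0,0]],
    [[-0.036,-0.028,-0.0104],[0,0,0]],
    [[-0.036,-0.028,-0.0104],[0,0,0]],
    [[0,0,0],[0,0,10.2]],
    [[0,0,0],[0,0,10.2]],
    [[0,0,0],[0,0,10.2]],
    [[0,0,0],[0,0,10.2]],
    [[0,0,0],[0,0,10.2]],
    [[0,0,0],[0,0,10.2]],
    [[0,0,0],[0,0,10.2]],
    [[0,0,0],[0,0,0]]
  ],
  "fingers": 0
}}

```text
time: 2.35
tool_pos: [419.3, 116.9, 330.5]
tcp_rot: [-3.141, -0.0, 1.571]
contact_force: [0.7, -0.2, -0.6]
grip_width: 0.7
finger_force: 0.0
```

```bash
cat >> h.py <<'E'
import json
def log():
    o=bot.get_obs();d={"q":list(map(float,o["joint_positions"])),"p":list(map(float,o["tool_pos"])),"r":list(map(float,o["tcp_rot"]))}
    open("log.jsonl","a").write(json.dumps(d)+"\n");return o
def fitjug(T,E):
    def f(p):
        x,y,t=p;a=np.array([np.cos(t),np.sin(t),0]);s=np.array([a[1],-a[0],0]);b=np.array([x,y,52.])
        return (proj(T,[b+52*s,b-52*s,b+130*a+52*s,b+130*a-52*s])-E).ravel()
    return least_squares(f,[535,150,2.4])
E
python3 - <<'E'
from h import *
o=log();print(o["time"],o["tool_pos"],o["tcp_rot"],o["joint_positions"])
c=cam("wrist");Rt=R.from_euler("xyz",o["tcp_rot"]).as_matrix()
print("cam in tool",(Rt.T@(c[1]-o["tool_pos"])).round(1),(Rt.T@c[2]).round(2).tolist(),c[0].round(1).tolist())
cv2.imwrite("pics/w1.png",bot.capture("wrist")[:,:,::-1])
import pickle;pickle.dump(c,open("w1.pkl","wb"))
E_=np.array([[283,219],[303.2,238],[258,246],[279.5,265.7]])
T,S=cam("top"),cam("scene")
r=fitjug(T,E_);print(r.x,np.degrees(r.x[2]),r.fun.round(1),proj(S,[*r.x[:2],52]))
E
```

```text
2.35 [419.30539085 116.89609823 330.45303531] [-3.14096985e+00 -3.25851699e-05  1.57123990e+00] [9.53868701e-02 1.07392088e-01 1.54597496e+00 9.17886910e-05
 1.48884252e+00 9.49357428e-02]
cam in tool [  66.7   -0.8 -157.9] [[0.0, -0.97, -0.25], [1.0, 0.0, -0.0], [0.0, -0.25, 0.97]] [[286.3, 0.0, 316.9], [0.0, 286.3, 194.7], [0.0, 0.0, 1.0]]
[534.37529683 146.61778199   2.41031862] 138.10108395393743 [-0.4 -1.4  2.  -0.  -1.3  0.1 -0.2  1.2] [[343.15250192 217.56760404]]
```

View pics/w1.png

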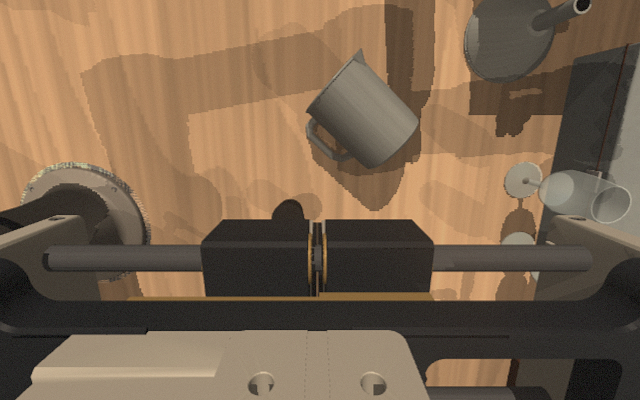

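The wrist view shows the jug clearly: base corners at (418,124) and (375,166), mouth corners at about (356,60) and (309,106), handle at (330,140) towards −x.

Run:
```python
from h import *
import pickle
W=pickle.load(open("w1.pkl","rb"));T=cam("top");S=cam("scene")
ET=np.array([[283,219],[303.2,238],[258,246],[279.5,265.7]]);EW=np.array([[418,124],[375,166],[356,60],[309,106]])
ph=np.linspace(0,2*np.pi,181)
def sil(c,x,y,z,t):
    a=np.array([np.cos(t),np.sin(t),0]);s=np.array([a[1],-a[0],0]);b=np.array([x,y,z])
    C=np.cos(ph)[:,None]*s+np.sin(ph)[:,None]*np.array([0,0,1.])
    ax=proj(c,[b,b+130*a]);d=ax[1]-ax[0];n=np.array([-d[1],d[0]])
    if (proj(c,b+52*s)[0]-ax[0])@n<0:n=-n
    out=[]
    for k in(0,130):
        p=proj(c,b+k*a+52*C);v=p@n;out+=[p[v.argmax()],p[v.argmin()]]
    return np.array(out)
for name,fl in(("T",[(T,ET)]),("W",[(W,EW)]),("both",[(T,ET),(W,EW)])):
    f=lambda p:np.concatenate([(sil(c,p[0],p[1],p[2] if len(p)>3 else 52,p[-1])-e).ravel() for c,e in fl])
    r=least_squares(f,[535,148,52,2.42] if name=="both" else [535,148,2.42],diff_step=1e-4);print(name,r.x.round(2),np.degrees(r.x[-1]).round(1),r.fun.round(1))
# tank lid centre
d=lambda c,p,z:(c[1]+(v:=c[2]@np.linalg.inv(c[0])@np.array([*p,1]))*(z-c[1][2])/v[2]).round(1)
print("lid centre?",d(T,(530,211),545), "lever bolt scene",d(S,(215,187.5),270))
```

```text
T [534.2  146.28   2.41] 138.0 [-0.4 -1.4  2.1  0.1 -1.5  0.2 -0.1  1.1]
W [534.74 146.35   2.39] 137.0 [ 4.3 -2.8 -5.5  5.4  2.2 -6.3 -1.6  5.4]
both [538.72 147.82  22.26   2.39] 137.1 [ 0.2 -2.1  1.9 -0.7 -0.7 -1.6 -0.2 -0.7 -0.1 -4.  -6.2  1.4  2.  -2.7
  1.5  5.2]
lid centre? [ 536.5 -394.1  545. ] lever bolt scene [ 546.6 -208.8  270. ]
```

{"fn": "servo_tool", "kwargs": {
  "deltas": [
    [[-0.037,0.01,0],[0,0,0]],
    [[-0.037,0.01,0],[0,0,0]],
    [[-0.037,0.01,0],[0,0,0]],
    [[-0.037,0.01,0],[0,0,0]],
    [[-0.037,0.01,0],[0,0,0]],
    [[-0.037,0.01,0],[0,0,0]],
    [[-0.037,0.005,0],[0,0,0]],
    [[0,0,0],[0,0,0]]
  ]
}}

```text
time: 3.4
tool_pos: [484.2, -144.2, 330.0]
tcp_rot: [-3.14, -0.0, 1.57]
contact_force: [-0.3, 0.4, -0.5]
grip_width: 0.7
finger_force: 0.0
```

{"fn": "servo_tool", "kwargs": {
  "deltas": [
    [[0,0,0.022],[0,0,0]],
    [[0,0,0.022],[0,0,0]],
    [[0,0,0.022],[0,0,0]],
    [[0,0,0.022],[0,0,0]],
    [[0,0.008,0],[0,0,0]],
    [[0,0.008,0],[0,0,0]],
    [[0,0.008,0],[0,0,0]],
    [[0,0.008,0],[0,0,0]],
    [[0,0.008,0],[0,0,0]],
    [[0,0.008,0],[0,0,0]]
  ]
}}

```text
time: 4.65
tool_pos: [531.7, -141.7, 243.0]
tcp_rot: [-3.139, -0.001, 1.57]
contact_force: [-5.5, 0.9, 3.0]
grip_width: 0.2
finger_force: 2.9
```

{"fn": "servo_tool", "kwargs": {
  "deltas": [
    [[0,0.008,0],[0,0,0]],
    [[0,0.008,0],[0,0,0]],
    [[-0.002,0.008,0],[0,0,0]],
    [[-0.002,0.008,0],[0,0,0]],
    [[-0.002,0.008,0],[0,0,0]],
    [[-0.002,0.008,0],[0,0,0]],
    [[-0.002,0.008,0],[0,0,0]],
    [[-0.002,0.008,0],[0,0,0]],
    [[0,0,0],[0,0,0]]
  ]
}}

```text
time: 5.78
tool_pos: [596.6, -154.5, 242.4]
tcp_rot: [-3.142, -0.0, 1.57]
contact_force: [-0.3, 0.6, -0.2]
grip_width: 0.8
finger_force: 0.0
```

Run:
```python
from h import *
o=log();print(o["tool_pos"],o["contact_force"])
t=bot.capture("top")[:,:,::-1];s=bot.capture("scene")[:,:,::-1]
c=lambda i,x,y:cv2.resize(i[y:y+75,x:x+100],(400,300),interpolation=cv2.INTER_CUBIC)
cv2.imwrite("pics/tap1.png",np.hstack([c(t,360,170),c(s,170,150)]))
```

```text
[ 596.60198957 -154.45676983  242.42211643] [-0.29979819  0.57560483 -0.21173849]
```

View pics/tap1.png

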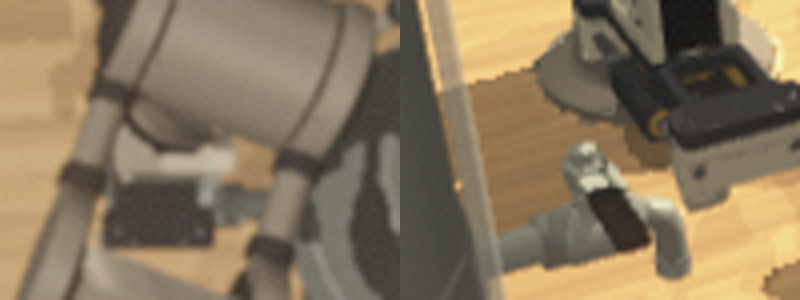

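The lever has clicked over. In the scene crop its black sleeve now points at the camera, ending at about (230,209), and nothing is pressing on the gripper. Next, the jug.

{"fn": "servo_tool", "kwargs": {
  "deltas": [
    [[0,0,-0.03],[0,0,0]],
    [[0,0,-0.03],[0,0,0]],
    [[0,0,-0.03],[0,0,0]],
    [[0.043,-0.0217,0],[0,0,0]],
    [[0.043,-0.0217,0],[0,0,0]],
    [[0.043,-0.0217,0],[0,0,0]],
    [[0.043,-0.0217,0],[0,0,0]],
    [[0.043,-0.0217,0],[0,0,0]],
    [[0.043,-0.0217,0],[0,0,0]],
    [[0.043,-0.0217,0],[0,0,0]],
    [[0.043,-0.0217,0],[0,0,0]],
    [[0.043,-0.0217,0],[0,0,0]],
    [[0.043,-0.0217,0],[0,0,0]],
    [[0,0,0],[0,0,10.5]],
    [[0,0,0],[0,0,10.5]],
    [[0,0,0],[0,0,10.5]],
    [[0,0,0],[0,0,10.5]]
  ],
  "fingers": 0.5
}}

```text
time: 8.0
tool_pos: [379.3, 275.8, 332.9]
tcp_rot: [3.142, -0.0, 0.831]
contact_force: [0.3, 0.3, 0.0]
grip_width: 45.8
finger_force: 0.0
```

{"fn": "servo_tool", "kwargs": {
  "deltas": [
    [[0,0,0],[-9,0,0]],
    [[0,0,0],[-9,0,0]],
    [[0,0,0],[-9,0,0]],
    [[0,0,0],[-9,0,0]],
    [[0,0,0],[-9,0,0]],
    [[0,0,0],[0,0,0]]
  ]
}}

```text
time: 8.75
tool_pos: [378.2, 276.7, 331.2]
tcp_rot: [2.357, 0.004, 0.84]
contact_force: [-0.1, 0.6, -0.5]
grip_width: 45.8
finger_force: 0.0
```

Run:
```python
from h import *
o=log();print(o["time"],o["tool_pos"],o["tcp_rot"],o["joint_positions"].round(2),"tool axes",R.from_euler("xyz",o["tcp_rot"]).as_matrix().T.round(2).tolist())
T=cam("top");S=cam("scene")
t=bot.capture("top")[:,:,::-1];cv2.imwrite("pics/t2.png",t)
cv2.imwrite("pics/s2.png",bot.capture("scene")[:,:,::-1])
for th in(0,90):
  for az in (88,90,92):
    p=np.array([544,-209,256])+92*np.array([np.cos(np.radians(az-th)),np.sin(np.radians(az-th)),0]);print(th,az,proj(T,p).round(1),proj(S,p).round(1))
c=lambda i,x,y:cv2.resize(i[y:y+75,x:x+100],(400,300),interpolation=cv2.INTER_CUBIC)
cv2.imwrite("pics/c2.png",np.vstack([np.hstack([c(t,360,165),c(t,235,200)]),cv2.resize(t[180:400,170:460],(800,600))[:300]]))
```

```text
8.75 [378.1704231  276.65529114 331.19862677] [2.35674822 0.00412916 0.84014363] [ 0.95  0.24  1.63 -0.79  1.44  1.86] tool axes [[0.67, 0.74, -0.0], [0.53, -0.47, 0.71], [0.52, -0.47, -0.71]]
0 88 [[379.9 218.5]] [[252.8 182.6]]
0 90 [[379.9 219.6]] [[252.3 182. ]]
0 92 [[380.  220.7]] [[251.8 181.4]]
90 88 [[412.2 187.9]] [[226.9 212.3]]
90 90 [[411.1 187.9]] [[228.3 211.9]]
90 92 [[410.  187.9]] [[229.7 211.5]]
```

View pics/c2.png

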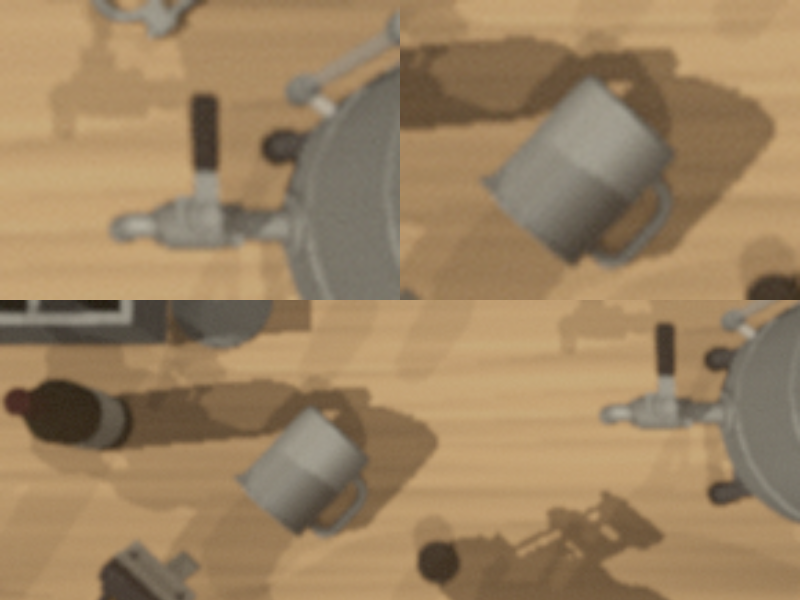

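The lever stands shut: its end is at (411,188.7), and the model gives (411,188). Swinging the tool this way drives joint 4 towards its −1 limit, so I'll fit the kinematics and check the reach before lifting the jug.

```bash
cat >> h.py <<'E'
def fkfit():
    L=[json.loads(l) for l in open("log.jsonl")]+[dict(q=[1.09901,.342676,1.524917,0,1.275409,-.146],p=[167.84,497.06,226.10],r=[-3.1402,-.0002,2.81581])]
    def res(k):return np.concatenate([fk(k,l["q"])[0]-l["p"] for l in L]+[[1e-3*(k[4])]])
    return least_squares(res,[0,350,400,0+400,0,200]).x,L
def fk(k,q):
    a1,d1,L2,d4,a3,Lt=k;s=q[1]+q[2]
    RR=(R.from_euler("ZYZYZ",[q[0],s,q[3],q[4],np.pi/2+q[5]])).as_matrix()
    r=a1+L2*np.sin(q[1])+d4*np.sin(s)+a3*np.cos(s);z=d1+L2*np.cos(q[1])+d4*np.cos(s)-a3*np.sin(s)
    return np.array([r*np.cos(q[0]),r*np.sin(q[0]),z])+Lt*RR[:,2],RR
lo=np.array([-2.53,-.77,.04,-1,.28,-3.11]);hi=np.array([2.53,2.02,2.7,4.14,2.66,3.11])
def ik(k,p,RR,q0):
    f=lambda q:np.concatenate([(fk(k,q)[0]-p)/100,(fk(k,q)[1]-RR).ravel()])
    s=least_squares(f,np.clip(q0,lo+1e-3,hi-1e-3),bounds=(lo,hi));return s.x,np.abs(s.fun).max()
E
python3 - <<'E'
from h import *
k,L=fkfit();print(k.round(1))
for l in L:
    p,RR=fk(k,l["q"]);print((p-l["p"]).round(2),np.abs(RR-R.from_euler("xyz",l["r"]).as_matrix()).max().round(3))
m=np.array([np.cos(np.radians(138)),np.sin(np.radians(138)),0]);up=np.array([0,0,1.])
P=np.array([534.5,146.5,0])
q0=L[-2]["q"]
for tilt in (30,40,45,50,55,60):
  for g in ((118,90),(118,135)):
    t=np.radians(tilt);z=-m*np.sin(t)-up*np.cos(t);y=-m*np.cos(t)+up*np.sin(t);x=np.cross(y,z)
    s=ik(k,P+g[0]*m+g[1]*up,np.c_[x,y,z],q0);print(tilt,g,s[0].round(2),round(s[1],3))
E
```

```text
Traceback (most recent call last):
  File "h.py", line 24, in fkfit
    return least_squares(res,[0,350,400,0+400,0,200]).x,L
           ~~~~~~~~~~~~~^^^^^^^^^^^^^^^^^^^^^^^^^^^^^
  File "h.py", line 23, in res
    def res(k):return np.concatenate([fk(k,l["q"])[0]-l["p"] for l in L]+[[1e-3*(k[4])]])
                                      ~~^^^^^^^^^^
  File "h.py", line 27, in fk
    RR=(R.from_euler("ZYZYZ",[q[0],s,q[3],q[4],np.pi/2+q[5]])).as_matrix()
        ~~~~~~~~~~~~^^^^^^^^^^^^^^^^^^^^^^^^^^^^^^^^^^^^^^^^^
  File "scipy/spatial/transform/_rotation.pyx", line 1413, in scipy.spatial.transform._rotation.Rotation.from_euler
ValueError: Expected axis specification to be a non-empty string of upto 3 characters, got ZYZYZ
```

```bash
sed -i 's|RR=(R.from_euler("ZYZYZ".*|RR=(R.from_euler("ZYZ",[q[0],s,q[3]])*R.from_euler("YZ",[q[4],np.pi/2+q[5]])).as_matrix()|' h.py
cat > reach.py <<'E'
from h import *
k,L=fkfit();print(k.round(1))
for l in L:
    p,RR=fk(k,l["q"]);print((p-l["p"]).round(2),np.abs(RR-R.from_euler("xyz",l["r"]).as_matrix()).max().round(3))
m=np.array([np.cos(np.radians(138)),np.sin(np.radians(138)),0]);up=np.array([0,0,1.])
P=np.array([534.5,146.5,0])
q0=L[-2]["q"]
for tilt in (30,40,45,50,55,60):
  for g in ((118,90),(118,135)):
    t=np.radians(tilt);z=-m*np.sin(t)-up*np.cos(t);y=-m*np.cos(t)+up*np.sin(t);x=np.cross(y,z)
    s=ik(k,P+g[0]*m+g[1]*up,np.c_[x,y,z],q0);print(tilt,g,s[0].round(2),round(s[1],3))
E
python3 reach.py
```

```text
[ 70.5 139.8 526.  308.6  90.8 218. ]
[  5.55 -76.23  -1.66] 0.0
[-25.43 -72.11   1.77] 0.0
[  6.39  -1.67 -14.13] 0.0
[ 66.43 -37.9   14.02] 0.0
30 (118, 90) [ 0.68  0.58  1.92 -0.82  0.74  2.06] 0.0
30 (118, 135) [ 0.68  0.49  1.86 -0.72  0.85  1.92] 0.0
40 (118, 90) [ 0.74  0.62  1.93 -1.    0.84  2.27] 0.025
40 (118, 135) [ 0.75  0.53  1.9  -0.95  0.91  2.17] 0.0
45 (118, 90) [ 0.76  0.64  1.91 -1.    0.92  2.29] 0.073
45 (118, 135) [ 0.77  0.55  1.9  -1.    0.96  2.23] 0.025
50 (118, 90) [ 0.78  0.66  1.88 -1.    0.99  2.31] 0.12
50 (118, 135) [ 0.79  0.57  1.88 -1.    1.03  2.24] 0.075
55 (118, 90) [ 0.8   0.69  1.86 -1.    1.06  2.33] 0.163
55 (118, 135) [ 0.81  0.59  1.86 -1.    1.1   2.26] 0.123
60 (118, 90) [ 0.82  0.72  1.84 -1.    1.14  2.36] 0.205
60 (118, 135) [ 0.82  0.62  1.83 -1.    1.17  2.28] 0.168
```

```bash
sed -i 's/a1,d1,L2,d4,a3,Lt=k;/a1,d1,L2,d4,a3,Lt,b=k;/; s/return np.array(\[r\*np.cos(q\[0\]),r\*np.sin(q\[0\]),z\])/return np.array([r*np.cos(q[0])-b*np.sin(q[0]),r*np.sin(q[0])+b*np.cos(q[0]),z])/; s/0+400,0,200\]/400,0,200,0]/; s/\[\[1e-3\*(k\[4\])\]\]/[1e-3*k[[0,4]]]/' h.py; python3 reach.py
```

```text
[ -0.  222.9 506.2 379.6  46.5 318.1  76.4]
[ 0. -0.  0.] 0.0
[-0. -0. -0.] 0.0
[-0. -0. -0.] 0.0
[-0.  0.  0.] 0.0
30 (118, 90) [ 0.63  0.48  1.9  -0.75  0.8   1.91] 0.0
30 (118, 135) [ 0.63  0.4   1.86 -0.68  0.88  1.8 ] 0.0
40 (118, 90) [ 0.72  0.54  1.93 -0.98  0.87  2.19] 0.0
40 (118, 135) [ 0.72  0.45  1.89 -0.91  0.94  2.07] 0.0
45 (118, 90) [ 0.75  0.57  1.9  -1.    0.95  2.23] 0.042
45 (118, 135) [ 0.77  0.49  1.9  -1.    0.99  2.18] 0.005
50 (118, 90) [ 0.78  0.61  1.86 -1.    1.02  2.25] 0.09
50 (118, 135) [ 0.79  0.52  1.87 -1.    1.06  2.2 ] 0.055
55 (118, 90) [ 0.81  0.65  1.82 -1.    1.1   2.28] 0.134
55 (118, 135) [ 0.81  0.56  1.83 -1.    1.13  2.22] 0.104
60 (118, 90) [ 0.83  0.69  1.79 -1.    1.18  2.31] 0.177
60 (118, 135) [ 0.83  0.6   1.79 -1.    1.2   2.25] 0.149
```

```bash
cat > plan.py <<'E'
from h import *
import itertools
k,L=fkfit()
az=np.radians(138);m=np.array([np.cos(az),np.sin(az),0]);up=np.array([0,0,1.]);s=np.array([m[1],-m[0],0]) # s: +x+y side (= jug y)
P=np.array([534.5,146.5,0])
def jug(e):  # R columns: jug x,y,z ; origin = base centre
    e=np.radians(e);z=m*np.cos(e)+up*np.sin(e);x=up*np.cos(e)-m*np.sin(e);return np.c_[x,np.cross(z,x),z],P+52*x
def tool(e,ga,om,dep=30,y0=0):  # ga: round the rim from jug +x to +y ; om: tool lean in tangent plane
    J,o=jug(e);g,w=np.radians([ga,om]);rad=np.array([np.cos(g),np.sin(g),0]);tan=np.array([-np.sin(g),np.cos(g),0])
    zt=-np.array([0,0,1])*np.cos(w)+tan*np.sin(w);p=rad*50.5+np.array([0,0,130.])-tan*0+zt*dep
    y=rad;x=np.cross(y,zt);return o+J@p,J@np.c_[x,y,zt]
def low(p,RR):
    c=np.array(list(itertools.product((-38,38),(-95,95),(-66,-200)))+[(95,0,-140),(95,0,-190)]);return (p+c@RR.T)[:,2].min()
if __name__=="__main__":
  q0=L[-2]["q"]
  for e in (0,15,30):
    for ga in (-60,-40,-20,0,20,40,60):
      for om in (-60,-45,-30,-15,0,15,30,45,60):
        p,RR=tool(e,ga,om)
        if low(p,RR)<5: continue
        q,r=ik(k,p,RR,q0)
        if r<2e-3:
            q2,r2=ik(k,*tool(90,ga,om),q)
            print(e,ga,om,q.round(2),"up:",q2.round(2),r2<2e-3,"low",round(low(p,RR)),"zt",RR[:,2].round(2))
E
python3 plan.py
```

```text
0 -40 -60 [ 0.68  0.86  1.49 -0.64  1.58  3.  ] up: [ 0.02  1.2   0.61 -0.14  2.37  1.41] True low 26 zt [-0.07 -0.83 -0.56]
0 -20 -60 [ 0.69  1.04  1.29 -0.71  1.9   2.8 ] up: [ 0.13  1.21  0.58 -0.43  2.32  1.08] True low 14 zt [-0.17 -0.94 -0.3 ]
0 -20 -45 [ 0.77  1.01  1.43 -0.87  1.78  2.86] up: [ 0.11  1.04  0.8  -0.3   2.03  1.16] True low 10 zt [ 0.08 -0.97 -0.24]
0 0 -60 [ 0.7   1.21  1.14 -0.84  2.17  2.58] up: [ 0.23  1.16  0.68 -0.63  2.15  0.86] True low 8 zt [-0.21 -0.98  0.  ]
0 0 -45 [ 0.78  1.16  1.3  -0.97  2.    2.59] up: [ 0.2   1.01  0.86 -0.46  1.91  0.92] True low 8 zt [ 0.05 -1.    0.  ]
15 -60 -60 [ 0.5   0.62  1.65 -0.45  1.25  2.83] up: [-0.08  1.13  0.76  0.15  2.29  1.73] True low 86 zt [-0.08 -0.52 -0.85]
15 -60 -45 [ 0.61  0.61  1.76 -0.7   1.16  3.06] up: [-0.07  0.97  0.95  0.1   2.    1.71] True low 75 zt [ 0.15 -0.61 -0.77]
15 -40 -60 [ 0.56  0.78  1.45 -0.53  1.59  2.69] up: [ 0.02  1.2   0.61 -0.14  2.37  1.41] True low 72 zt [-0.19 -0.72 -0.67]
15 -40 -45 [ 0.65  0.74  1.59 -0.72  1.45  2.82] up: [ 0.02  1.02  0.83 -0.1   2.06  1.44] True low 64 
[... 1960 characters left out ...]
 up: [ 0.23  1.16  0.68 -0.63  2.15  0.86] True low 64 zt [-0.26 -0.93 -0.25]
30 0 -45 [ 0.63  0.92  1.33 -0.87  1.79  2.07] up: [ 0.2   1.01  0.86 -0.46  1.91  0.92] True low 71 zt [-0.02 -0.94 -0.35]
30 0 -30 [ 0.68  0.8   1.53 -0.96  1.54  2.14] up: [ 0.15  0.86  1.05 -0.32  1.64  0.93] True low 78 zt [ 0.22 -0.87 -0.43]
30 40 60 [ 0.08  0.36  2.19  1.8   0.36 -2.  ] up: [-0.34  0.83  1.47  0.98  1.43 -0.78] True low 101 zt [ 0.56  0.39 -0.73]
30 60 45 [ 0.34  0.39  1.98 -0.33  0.31  0.11] up: [-0.21  0.84  1.25  0.66  1.53 -0.72] True low 116 zt [ 0.46  0.06 -0.88]
30 60 60 [ 0.17  0.39  1.96  0.54  0.45 -0.85] up: [-0.26  0.94  1.2   0.82  1.7  -0.79] True low 121 zt [ 0.33  0.28 -0.9 ]
```

```bash
sed -i 's/y=rad;x=np.cross/y=-rad;x=np.cross/' plan.py
cat > scan.py <<'E'
from plan import *
q0=np.array([.75,1,1.4,-.85,1.75,-.3]);B=np.array([535,432])
def body(p,RR):
    c=np.array([(x,y,z) for x in(-38,38) for y in(-95,95) for z in range(-66,-330,-30)]+[(95,0,-140),(95,0,-190)]);w=p+c@RR.T
    w=w[w[:,2]<310];return np.linalg.norm(w[:,:2]-B,axis=1).min()
for ga in(-45,-35,-25,-15,-5):
  for om in(-55,-48,-41,-35):
    p,RR=tool(0,ga,om,38)
    if low(p,RR)<8: continue
    q,r=ik(k,p,RR,q0);pb=p-100*RR[:,2];qb,rb=ik(k,pb,RR,q)
    if r>2e-3: continue
    ok=[];qq=q
    for e in range(10,91,10):
        qq,rr=ik(k,*tool(e,ga,om,38),qq);ok.append(round(min((qq-lo).min(),(hi-qq).min()),2) if rr<2e-3 else -9)
    print(ga,om,q.round(2),"low",round(low(p,RR)),"bot",round(body(p,RR)),"back",rb<2e-3,qb.round(2),round(low(pb,RR)),round(body(pb,RR)),min(ok),qq.round(2))
E
python3 scan.py
```

```text
-45 -55 [ 0.69  0.83  1.59 -0.71  1.46 -0.04] low 21 bot 53 back True [ 0.8   0.82  1.38 -0.64  1.68 -0.12] 79 52 0.37 [-0.    1.12  0.75 -0.06  2.24 -1.64]
-45 -48 [ 0.74  0.84  1.64 -0.81  1.44  0.04] low 17 bot 74 back True [ 0.85  0.82  1.45 -0.73  1.64 -0.05] 70 74 0.28 [-0.01  1.04  0.84 -0.05  2.09 -1.63]
-45 -41 [ 0.78  0.85  1.69 -0.91  1.42  0.12] low 13 bot 92 back True [ 0.91  0.83  1.51 -0.81  1.61  0.02] 60 93 0.17 [-0.01  0.96  0.94 -0.04  1.95 -1.63]
-45 -35 [ 0.81  0.87  1.73 -1.    1.42  0.19] low 10 bot 106 back True [ 0.95  0.85  1.57 -0.88  1.59  0.09] 50 106 0.08 [-0.01  0.9   1.03 -0.04  1.82 -1.63]
-35 -55 [ 0.7   0.9   1.49 -0.72  1.62 -0.15] low 16 bot 40 back True [ 0.8   0.93  1.25 -0.67  1.84 -0.24] 63 40 0.34 [ 0.05  1.14  0.7  -0.19  2.24 -1.79]
-35 -48 [ 0.74  0.91  1.55 -0.81  1.59 -0.1 ] low 13 bot 64 back True [ 0.85  0.92  1.33 -0.74  1.79 -0.19] 56 64 0.26 [ 0.04  1.06  0.81 -0.16  2.1  -1.78]
-35 -41 [ 0.78  0.91  1.6  -0.9   1.55 -0.03] low 10 bot 84 back True [ 0.9   0.92  1.4  -0.82  1.74 -0.13] 47 84 0.16 [ 0.04  0.98  0.91 -0.13  1.96 -1.77]
-25 -55 [ 0.71  0.99  1.4  -0.75  1.77 -0.26] low 12 bot 34 back True [ 0.8   1.04  1.13 -0.72  1.99 -0.36] 47 35 0.3 [ 0.1   1.14  0.69 -0.31  2.22 -1.94]
-25 -48 [ 0.75  0.98  1.46 -0.83  1.72 -0.22] low 10 bot 59 back True [ 0.85  1.02  1.21 -0.78  1.92 -0.32] 41 57 0.22 [ 0.09  1.07  0.79 -0.27  2.09 -1.92]
-15 -55 [ 0.71  1.07  1.32 -0.79  1.91 -0.37] low 9 bot 32 back True [ 0.8   1.15  1.01 -0.78  2.12 -0.49] 31 34 0.24 [ 0.15  1.14  0.7  -0.43  2.17 -2.08]
```

```bash
cat >> plan.py <<'E'
def rel(p0,R0,p1,R1,n):
    # n equal rows (same twist each): shift in m along tool axes, turn in degrees
    from scipy.linalg import logm,expm
    A=np.eye(4);A[:3,:3]=R0;A[:3,3]=p0;Bm=np.eye(4);Bm[:3,:3]=R1;Bm[:3,3]=p1
    G=expm(np.real(logm(np.linalg.inv(A)@Bm))/n);return (G[:3,3]/1000).round(4).tolist(),np.degrees(R.from_matrix(G[:3,:3]).as_rotvec()).round(2).tolist()
def run(p,RR,rows,q):
    # predicted path: worst IK residual, joint margin, lowest body point
    w=[];RR=np.array(RR);p=np.array(p,float)
    for d,t in rows:
        p=p+RR@np.array(d)*1000;RR=RR@R.from_rotvec(np.radians(t)).as_matrix();qn,r=ik(k,p,RR,q);w.append((r,min((qn-lo).min(),(hi-qn).min()),low(p,RR),np.abs(qn-q).max()*8));q=qn
    w=np.array(w);return p,RR,q,"res %.4f margin %.2f low %.0f dq %.2f"%(w[:,0].max(),w[:,1].min(),w[:,2].min(),w[:,3].max())
def now():
    o=bot.get_obs();return o["tool_pos"],R.from_euler("xyz",o["tcp_rot"]).as_matrix(),o["joint_positions"]
E
python3 - <<'E'
from plan import *
p,RR,q=now();ga,om,d=-45,-45,38
p1,R1=tool(0,ga,om,d);pb=p1-100*R1[:,2];pb[2]+=0
r=R.from_matrix(RR.T@R1).as_rotvec();print("rot",np.degrees(r).round(1),"dp tool",(RR.T@(pb-p)).round(1),pb.round(1),p1.round(1))
for n in(14,16):
    row=rel(p,RR,pb,R1,n);print(n,row);P2,R2,q2,s=run(p,RR,[row]*n,q);print(P2.round(1),q2.round(2),s)
E
```

```text
rot [  26.9  -27.1 -119. ] dp tool [   2.6 -131.1  171.7] [402.2 259.3 118.7] [421.3 174.9  68.7]
14 ([0.0115, -0.0024, 0.0132], [1.92, -1.94, -8.5])
[402.4 259.9 118.8] [ 0.88  0.83  1.47 -0.76  1.63 -0.02] res 0.0000 margin 0.24 low 66 dq 1.43
16 ([0.0101, -0.002, 0.0116], [1.68, -1.69, -7.44])
[402.5 259.3 118.1] [ 0.87  0.83  1.47 -0.76  1.63 -0.02] res 0.0000 margin 0.24 low 65 dq 1.26
```

{"fn": "servo_tool", "kwargs": {
  "deltas": [
    [[0.0115,-0.0024,0.0132],[1.92,-1.94,-8.5]],
    [[0.0115,-0.0024,0.0132],[1.92,-1.94,-8.5]],
    [[0.0115,-0.0024,0.0132],[1.92,-1.94,-8.5]],
    [[0.0115,-0.0024,0.0132],[1.92,-1.94,-8.5]],
    [[0.0115,-0.0024,0.0132],[1.92,-1.94,-8.5]],
    [[0.0115,-0.0024,0.0132],[1.92,-1.94,-8.5]],
    [[0.0115,-0.0024,0.0132],[1.92,-1.94,-8.5]],
    [[0.0115,-0.0024,0.0132],[1.92,-1.94,-8.5]],
    [[0.0115,-0.0024,0.0132],[1.92,-1.94,-8.5]],
    [[0.0115,-0.0024,0.0132],[1.92,-1.94,-8.5]],
    [[0.0115,-0.0024,0.0132],[1.92,-1.94,-8.5]],
    [[0.0115,-0.0024,0.0132],[1.92,-1.94,-8.5]],
    [[0.0115,-0.0024,0.0132],[1.92,-1.94,-8.5]],
    [[0.0115,-0.0024,0.0132],[1.92,-1.94,-8.5]],
    [[0,0,0],[0,0,0]]
  ]
}}

```text
time: 10.72
tool_pos: [403.0, 258.4, 118.2]
tcp_rot: [-2.184, 0.524, 3.021]
contact_force: [0.3, -0.9, 0.7]
grip_width: 45.9
finger_force: 0.0
```

Run:
```python
from plan import *
p,RR,q=now();p1,R1=tool(0,-45,-45,38);pb=p1-100*R1[:,2]
print(p.round(1),(RR.T@(p1-p)).round(1),np.degrees(R.from_matrix(RR.T@R1).as_rotvec()).round(1))
W=cam("wrist");J,o=jug(0);print("pred mouth px",proj(W,[o+J@np.array([52*np.cos(a),52*np.sin(a),130]) for a in np.radians([0,90,180,270,-45])]).round(0).tolist())
w=bot.capture("wrist")[:,:,::-1];s=bot.capture("scene")[:,:,::-1]
cv2.imwrite("pics/w3.png",np.vstack([cv2.resize(w,(480,300)),cv2.resize(s[130:280,270:510],(480,300))]))
```

```text
[403.  258.4 118.2] [ 0.3 -0.  98.8] [-0.2 -0.1 -0.1]
pred mouth px [[336.0, 252.0], [436.0, 252.0], [418.0, 170.0], [333.0, 170.0], [315.0, 208.0]]
```

View pics/w3.png

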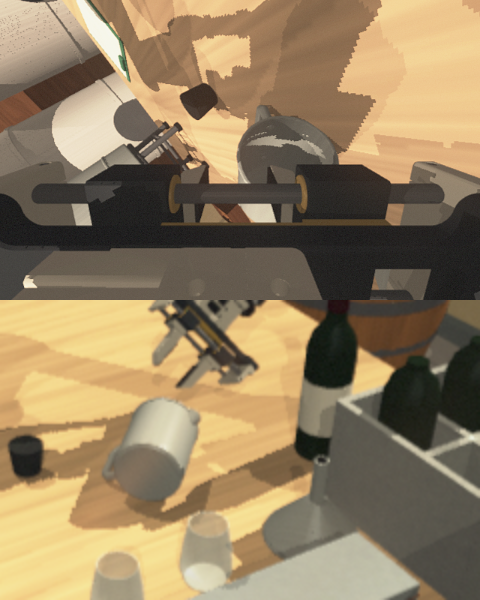

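The mouth ellipse in the wrist view spans about 317–451 px, where I predicted 311–443. The rim's left edge sits between the fingers, so I'll shift 3 mm in tool y and advance.

{"fn": "servo_tool", "kwargs": {
  "deltas": [
    [[0,0.003,0.011],[0,0,0]],
    [[0,0,0.011],[0,0,0]],
    [[0,0,0.011],[0,0,0]],
    [[0,0,0.011],[0,0,0]],
    [[0,0,0.011],[0,0,0]],
    [[0,0,0.011],[0,0,0]],
    [[0,0,0.011],[0,0,0]],
    [[0,0,0.011],[0,0,0]],
    [[0,0,0.01],[0,0,0]],
    [[0,0,0],[0,0,0]]
  ]
}}

```text
time: 12.08
tool_pos: [422.9, 177.2, 67.6]
tcp_rot: [-2.183, 0.525, 3.024]
contact_force: [0.1, 0.4, -0.1]
grip_width: 45.8
finger_force: 0.0
```

{"fn": "servo_tool", "kwargs": {
  "deltas": [
    [[0,0,0],[0,0,0]],
    [[0,0,0],[0,0,0]],
    [[0,0,0],[0,0,0]]
  ],
  "fingers": 0.15
}}

```text
time: 12.45
tool_pos: [423.1, 178.2, 67.9]
tcp_rot: [-2.184, 0.526, 3.025]
contact_force: [0.2, 0.3, -0.8]
grip_width: 20.4
finger_force: 0.2
```

Run:
```python
from plan import *
p,RR,q=now();p1,R1=tool(0,-45,-45,38)
print(p.round(1),(RR.T@(p1-p)).round(1),q.round(2),low(p,RR))
w=bot.capture("wrist")[:,:,::-1];s=bot.capture("scene")[:,:,::-1]
cv2.imwrite("pics/w4.png",np.vstack([cv2.resize(w,(480,300)),cv2.resize(s[130:280,270:510],(480,300))]))
```

```text
[423.1 178.2  67.9] [ 0.8 -3.1  2.1] [ 0.76  0.85  1.65 -0.85  1.44  0.07] 14.503221179807362
```

View pics/w4.png

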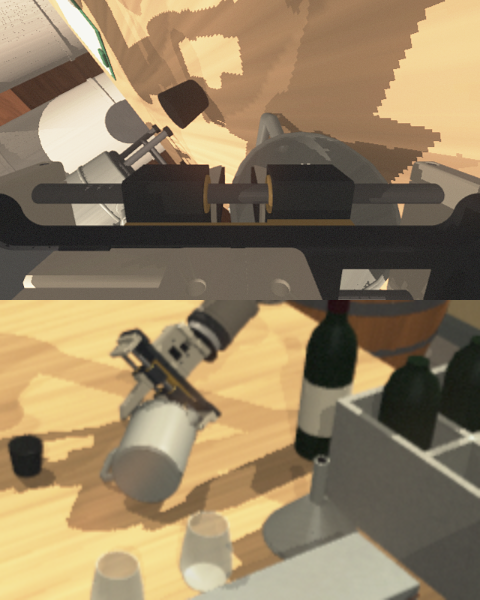

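The rim is between the fingers in both views: the wrist view shows the mouth's left edge between the pads. Now I'll grip it and compute the tipping rows.

{"fn": "servo_tool", "kwargs": {
  "deltas": [
    [[0,0,0],[0,0,0]],
    [[0,0,0],[0,0,0]],
    [[0,0,0],[0,0,0]],
    [[0,0,0],[0,0,0]]
  ],
  "fingers": 0
}}

```text
time: 13.05
tool_pos: [423.6, 178.6, 69.4]
tcp_rot: [-2.184, 0.529, 3.025]
contact_force: [-2.0, 3.5, 8.8]
grip_width: 8.8
finger_force: 28.6
```

Run:
```python
from plan import *
o=bot.get_obs();print(o["grip_width"],o["finger_force"],o["contact_force"].round(1))
p,RR,q=now();P=np.array([534.5,147.5,0])
for st in(2,4.5):
    rv=np.radians(st)*s;Q=R.from_rotvec(rv).as_matrix();dp=P+Q@(p-P)-p
    row=((RR.T@dp/1000).round(4).tolist(),np.degrees(RR.T@rv).round(2).tolist());print(st,row)
    n=int(90/st);p2,R2,q2,t=run(p,RR,[row]*n,q);print(n,p2.round(1),q2.round(2),t,R2.T.round(2).tolist())
```

```text
8.7657430279803 28.639069504570216 [-2.   3.5  8.8]
2 ([-0.0035, -0.0025, -0.0], [-1.0, 1.42, -1.0])
45 [549.8  63.3 102.9] [-0.    1.01  0.88 -0.04  2.03 -1.63] res 0.0000 margin 0.16 low 22 dq 0.38 [[-0.71, -0.03, 0.71], [-0.05, 1.0, -0.0], [-0.71, -0.04, -0.71]]
4.5 ([-0.008, -0.0055, 0.0002], [-2.25, 3.19, -2.25])
20 [551.2  63.6 102.3] [-0.    1.01  0.88 -0.04  2.03 -1.63] res 0.0000 margin 0.18 low 30 dq 0.85 [[-0.71, -0.03, 0.71], [-0.05, 1.0, -0.0], [-0.7, -0.04, -0.71]]
```

{"fn": "servo_tool", "kwargs": {
  "deltas": [
    [[-0.0035,-0.0025,0],[-1.0,1.42,-1.0]],
    [[-0.0035,-0.0025,0],[-1.0,1.42,-1.0]],
    [[-0.0035,-0.0025,0],[-1.0,1.42,-1.0]],
    [[-0.0035,-0.0025,0],[-1.0,1.42,-1.0]],
    [[-0.0035,-0.0025,0],[-1.0,1.42,-1.0]],
    [[-0.0035,-0.0025,0],[-1.0,1.42,-1.0]],
    [[-0.0035,-0.0025,0],[-1.0,1.42,-1.0]]
  ]
}}

```text
time: 13.92
tool_pos: [438.3, 165.2, 91.4]
tcp_rot: [-2.334, 0.322, 2.963]
contact_force: [-0.1, 2.3, 3.9]
grip_width: 7.1
finger_force: 30.2
```

{"fn": "servo_tool", "kwargs": {
  "deltas": [
    [[-0.0035,-0.0025,0],[-1.0,1.42,-1.0]],
    [[-0.0035,-0.0025,0],[-1.0,1.42,-1.0]],
    [[-0.0035,-0.0025,0],[-1.0,1.42,-1.0]],
    [[-0.0035,-0.0025,0],[-1.0,1.42,-1.0]],
    [[-0.0035,-0.0025,0],[-1.0,1.42,-1.0]],
    [[-0.0035,-0.0025,0],[-1.0,1.42,-1.0]],
    [[-0.0035,-0.0025,0],[-1.0,1.42,-1.0]],
    [[-0.0035,-0.0025,0],[-1.0,1.42,-1.0]]
  ]
}}

```text
time: 14.92
tool_pos: [459.0, 145.7, 111.3]
tcp_rot: [-2.479, 0.082, 2.932]
contact_force: [-2.8, 2.7, 9.1]
grip_width: 7.0
finger_force: 30.7
```

Run:
```python
from plan import *
s_=bot.capture("scene")[:,:,::-1];w=bot.capture("wrist")[:,:,::-1]
J,o=jug(30);S=cam("scene");print(proj(S,[o,P,o+J@[0,0,130]]).round(0))
cv2.imwrite("pics/s5.png",np.vstack([cv2.resize(w,(480,300)),cv2.resize(s_[130:280,270:510],(480,300))]))
```

```text
[[341. 225.]
 [343. 232.]
 [349. 185.]]
```

View pics/s5.png

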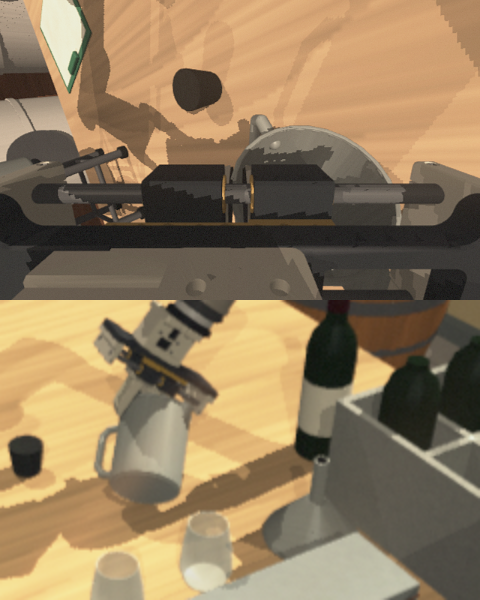

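The jug is gripped at its rim and about 30° up, with its base edge still on the bench. I'll carry on tipping.

{"fn": "servo_tool", "kwargs": {
  "deltas": [
    [[-0.0035,-0.0025,0],[-1.0,1.42,-1.0]],
    [[-0.0035,-0.0025,0],[-1.0,1.42,-1.0]],
    [[-0.0035,-0.0025,0],[-1.0,1.42,-1.0]],
    [[-0.0035,-0.0025,0],[-1.0,1.42,-1.0]],
    [[-0.0035,-0.0025,0],[-1.0,1.42,-1.0]],
    [[-0.0035,-0.0025,0],[-1.0,1.42,-1.0]],
    [[-0.0035,-0.0025,0],[-1.0,1.42,-1.0]],
    [[-0.0035,-0.0025,0],[-1.0,1.42,-1.0]],
    [[-0.0035,-0.0025,0],[-1.0,1.42,-1.0]],
    [[-0.0035,-0.0025,0],[-1.0,1.42,-1.0]]
  ]
}}

```text
time: 16.27
tool_pos: [489.7, 117.1, 124.3]
tcp_rot: [-2.654, -0.22, 2.944]
contact_force: [-0.9, -1.0, 15.8]
grip_width: 6.9
finger_force: 31.0
```

Run:
```python
from plan import *
o=bot.get_obs();print(o["contact_force"].round(1),o["moment"].round(2),o["grip_width"])
p,RR,q=now()
for e in(40,45,48,50,52):
    p1,R1=tool(e,-45,-45,38);print(e,(RR.T@(p1-p)).round(1),np.degrees(R.from_matrix(RR.T@R1).as_rotvec()).round(1))
```

```text
[-0.9 -1.  15.8] [-0.74  0.28 -0.06] 6.868728924210354
40 [18.1 11.8  4.5] [ 4.9 -7.   4.8]
45 [9.8 5.  3.1] [ 2.4 -3.5  2.3]
48 [4.7 1.  2.6] [ 0.9 -1.4  0.8]
50 [ 1.2 -1.5  2.4] [-0.1  0.  -0.2]
52 [-2.3 -4.   2.4] [-1.1  1.5 -1.2]
```

{"fn": "servo_tool", "kwargs": {
  "deltas": [
    [[-0.0034,-0.0025,-0.0001],[-1.0,1.42,-1.0]],
    [[-0.0034,-0.0025,-0.0001],[-1.0,1.42,-1.0]],
    [[-0.0034,-0.0025,-0.0001],[-1.0,1.42,-1.0]],
    [[-0.0034,-0.0025,-0.0001],[-1.0,1.42,-1.0]],
    [[-0.0034,-0.0025,-0.0001],[-1.0,1.42,-1.0]],
    [[-0.0034,-0.0025,-0.0001],[-1.0,1.42,-1.0]],
    [[-0.0034,-0.0025,-0.0001],[-1.0,1.42,-1.0]],
    [[-0.0034,-0.0025,-0.0001],[-1.0,1.42,-1.0]],
    [[-0.0034,-0.0025,-0.0001],[-1.0,1.42,-1.0]],
    [[-0.0034,-0.0025,-0.0001],[-1.0,1.42,-1.0]]
  ]
}}

```text
time: 17.52
tool_pos: [521.7, 87.9, 122.9]
tcp_rot: [-2.856, -0.512, 3.016]
contact_force: [3.4, -4.4, 17.1]
grip_width: 7.0
finger_force: 31.2
```

Run:
```python
from plan import *
o=bot.get_obs();print(o["contact_force"].round(1),o["moment"].round(2),o["grip_width"])
p,RR,q=now()
for e in(70,75,90):
    p1,R1=tool(e,-45,-45,38);print(e,(RR.T@(p1-p)).round(1),np.degrees(R.from_matrix(RR.T@R1).as_rotvec()).round(1))
print(RR.T@up)
```

```text
[ 3.4 -4.4 17.1] [-0.9   0.12  0.33] 7.02289645392246
70 [ 0.4 -1.   3.4] [-0.1  0.1 -0.3]
75 [-8.5 -7.1  3.6] [-2.6  3.7 -2.8]
90 [-36.3 -22.8   9. ] [-10.1  14.3 -10.3]
[ 0.49007192 -0.24573297 -0.83632818]
```

{"fn": "servo_tool", "kwargs": {
  "deltas": [
    [[-0.0034,-0.0025,-0.0002],[-1.0,1.42,-1.0]],
    [[-0.0034,-0.0025,-0.0002],[-1.0,1.42,-1.0]],
    [[-0.0034,-0.0025,-0.0002],[-1.0,1.42,-1.0]],
    [[-0.0034,-0.0025,-0.0002],[-1.0,1.42,-1.0]],
    [[-0.0034,-0.0025,-0.0002],[-1.0,1.42,-1.0]],
    [[-0.0034,-0.0025,-0.0002],[-1.0,1.42,-1.0]],
    [[0,0,0],[0,0,0]]
  ]
}}

```text
time: 18.4
tool_pos: [540.0, 70.7, 114.9]
tcp_rot: [-3.008, -0.679, 3.1]
contact_force: [6.6, -7.1, 16.8]
grip_width: 7.1
finger_force: 31.3
```

{"fn": "servo_tool", "kwargs": {
  "deltas": [
    [[-0.0017,-0.0012,0],[-0.5,0.71,-0.5]],
    [[-0.0017,-0.0012,0],[-0.5,0.71,-0.5]],
    [[-0.0017,-0.0012,0],[-0.5,0.71,-0.5]],
    [[0,0,0],[0,0,0]]
  ]
}}

```text
time: 18.9
tool_pos: [544.2, 67.2, 112.5]
tcp_rot: [-3.052, -0.717, 3.128]
contact_force: [8.3, -8.0, 18.6]
grip_width: 7.4
finger_force: 31.4
```

Run:
```python
from plan import *
o=bot.get_obs();print(o["contact_force"].round(1),o["moment"].round(2),o["grip_width"])
p,RR,q=now()
for e in(85,90):
    p1,R1=tool(e,-45,-45,38);print(e,(RR.T@(p1-p)).round(1),np.degrees(R.from_matrix(RR.T@R1).as_rotvec()).round(1))
w=bot.capture("scene")[:,:,::-1];cv2.imwrite("pics/s6.png",w);cv2.imwrite("pics/t6.png",bot.capture("top")[:,:,::-1])
```

```text
[ 8.3 -8.  18.6] [-0.94  0.18  0.72] 7.432494007412621
85 [-0.9 -0.7  4.3] [-0.1  0.2 -0.4]
90 [-9.8 -6.8  4.5] [-2.6  3.8 -2.9]
```

{"fn": "servo_tool", "kwargs": {
  "deltas": [
    [[-0.0017,-0.0012,0],[-0.5,0.71,-0.5]],
    [[-0.0017,-0.0012,0],[-0.5,0.71,-0.5]],
    [[0,0,0],[0,0,0]]
  ]
}}

```text
time: 19.38
tool_pos: [546.9, 64.7, 110.7]
tcp_rot: [-3.083, -0.743, -3.134]
contact_force: [9.7, -8.3, 20.1]
grip_width: 6.8
finger_force: 31.4
```

Run:
```python
from plan import *
o=bot.get_obs();print(o["contact_force"].round(1),o["moment"].round(2),o["grip_width"])
S=cam("scene")
im=bot.capture("scene");cv2.imwrite("pics/s7.png",im[:,:,::-1])
# jug side edges in the scene picture: rows around the body, print strong horizontal gradients
J,oo=jug(90);print("pred base c",proj(S,[oo,oo+[0,0,130]]).round(1))
g=cv2.cvtColor(im,cv2.COLOR_RGB2GRAY).astype(float);hsv=cv2.cvtColor(im,cv2.COLOR_RGB2HSV)
c=proj(S,oo)[0];x0=int(c[0])
for y in range(int(c[1])-40,int(c[1])+14,4):
    row=hsv[y,x0-50:x0+50,1];idx=np.where(row<70)[0]+x0-50
    print(y,"".join("#" if v<70 else "." for v in row))
```

```text
[ 9.7 -8.3 20.1] [-0.95  0.28  0.7 ] 6.827582288393873
pred base c [[339.3 242.8]
 [339.8 205.1]]
202 ##......#########################################.....................#.########....................
206 #.........#########################################............#####..####..........................
210 #..........################################.................#########...............................
214 #............##################.##...................###############................................
218 ..............###############...##.........##########################...............................
222 ................#####......#######...##...###########################...............................
226 .........................................############################...............................
230 ......................................##############################................................
234 .....................................################################...............................
238 ..................................###################################.......#.......................
242 ..................................##################################.......#........................
246 .....................................###########################..........######............###.....
250 .........................................................................#######################....
254 ........................................................................#########################...
```

{"fn": "servo_tool", "kwargs": {
  "deltas": [
    [[-0.0014,-0.0012,-0.0004],[-0.5,0.71,-0.5]],
    [[-0.0014,-0.0012,-0.0004],[-0.5,0.71,-0.5]],
    [[0,0,0],[0,0,0]]
  ]
}}

```text
time: 19.8
tool_pos: [549.6, 62.7, 109.2]
tcp_rot: [-3.117, -0.768, -3.111]
contact_force: [9.6, -7.5, 19.5]
grip_width: 6.9
finger_force: 31.4
```

{"fn": "servo_tool", "kwargs": {
  "deltas": [
    [[-0.0014,-0.0012,-0.0004],[-0.5,0.71,-0.5]],
    [[0,0,0],[0,0,0]]
  ]
}}

```text
time: 20.05
tool_pos: [550.8, 61.8, 108.4]
tcp_rot: [-3.134, -0.781, -3.099]
contact_force: [9.9, -6.1, 18.4]
grip_width: 7.1
finger_force: 31.3
```

Run:
```python
from plan import *
o=bot.get_obs();print(o["contact_force"].round(1),o["moment"].round(2),o["grip_width"])
p,RR,q=now()
p1,R1=tool(90,-45,-45,38);print((RR.T@(p1-p)).round(1),np.degrees(R.from_matrix(RR.T@R1).as_rotvec()).round(1))
W=cam("wrist");im=bot.capture("wrist");sc=bot.capture("scene")
cv2.imwrite("pics/w8.png",np.vstack([cv2.resize(im[:,:,::-1],(480,300)),cv2.resize(sc[170:270,280:440][:,:,::-1],(480,300),interpolation=cv2.INTER_CUBIC)]))
```

```text
[ 9.9 -6.1 18.4] [-0.7   0.07  0.53] 7.131382097123092
[-2.3 -1.8  5.1] [-0.   0.2 -0.4]
```

{"fn": "servo_tool", "kwargs": {
  "deltas": [
    [[-0.0017,-0.0012,0],[-0.5,0.71,-0.5]],
    [[0,0,0],[0,0,0]]
  ]
}}

```text
time: 20.4
tool_pos: [552.2, 60.7, 107.6]
tcp_rot: [3.131, -0.793, -3.086]
contact_force: [10.4, -6.2, 19.0]
grip_width: 7.0
finger_force: 31.4
```

Run:
```python
from plan import *
o=bot.get_obs();print(o["contact_force"].round(1),o["moment"].round(2),o["grip_width"])
```

```text
[10.4 -6.2 19. ] [-0.67  0.29  0.52] 7.032906211331395
```

{"fn": "servo_tool", "kwargs": {
  "deltas": [
    [[-0.0017,-0.0012,0],[-0.5,0.71,-0.5]],
    [[0,0,0],[0,0,0]]
  ]
}}

```text
time: 20.65
tool_pos: [553.4, 59.7, 106.8]
tcp_rot: [3.113, -0.805, -3.073]
contact_force: [11.3, -5.8, 21.8]
grip_width: 7.1
finger_force: 31.7
```

Run:
```python
from plan import *
o=bot.get_obs();print(o["contact_force"].round(1),o["moment"].round(2),o["grip_width"])
cv2.imwrite("pics/s9.png",bot.capture("scene")[:,:,::-1])
```

```text
[11.3 -5.8 21.8] [-0.61  0.5   0.5 ] 7.13019606717455
```

{"fn": "servo_tool", "kwargs": {
  "deltas": [
    [[0,-0.0005,-0.0014],[0,0,0]],
    [[0,0,0],[0,0,0]]
  ]
}}

```text
time: 20.95
tool_pos: [553.9, 59.9, 106.8]
tcp_rot: [3.112, -0.807, -3.072]
contact_force: [8.6, -4.0, 16.3]
grip_width: 7.1
finger_force: 31.3
```

{"fn": "servo_tool", "kwargs": {
  "deltas": [
    [[0,0,0],[0,0,0]],
    [[0,0,0],[0,0,0]],
    [[0,0,0],[0,0,0]]
  ],
  "fingers": 0.3
}}

```text
time: 21.32
tool_pos: [552.8, 61.0, 104.0]
tcp_rot: [3.108, -0.81, -3.069]
contact_force: [5.3, -1.3, 5.7]
grip_width: 26.7
finger_force: 3.8
```

Run:
```python
from plan import *
o=bot.get_obs();print(o["contact_force"].round(1),o["moment"].round(2),o["grip_width"])
p,RR,q=now();print(p.round(1),RR.T.round(2).tolist(),q.round(2))
J,c=jug(90);print("jug expected",c)
```

```text
[ 5.3 -1.3  5.7] [ 0.19 -0.56 -0.14] 26.736239218185943
[552.8  61.  104. ] [[-0.69, -0.05, 0.72], [-0.05, 1.0, 0.02], [-0.72, -0.02, -0.69]] [-0.01  1.03  0.85 -0.03  2.07 -1.64]
jug expected [5.73143531e+02 1.11705208e+02 3.18408168e-15]
```

{"fn": "servo_tool", "kwargs": {
  "deltas": [
    [[0,0,-0.001],[0,0,0]],
    [[0,0,-0.001],[0,0,0]],
    [[0,0,-0.001],[0,0,0]],
    [[0,0,-0.001],[0,0,0]],
    [[0,0,-0.001],[0,0,0]],
    [[0,0,-0.001],[0,0,0]],
    [[0,0,-0.001],[0,0,0]],
    [[0,0,-0.001],[0,0,0]],
    [[0,0,-0.001],[0,0,0]],
    [[0,0,-0.001],[0,0,0]]
  ]
}}

```text
time: 22.58
tool_pos: [559.6, 61.3, 110.5]
tcp_rot: [3.108, -0.812, -3.068]
contact_force: [-0.1, -0.3, -0.4]
grip_width: 27.3
finger_force: 0.0
```

Run:
```python
from plan import *
o=bot.get_obs();print(o["contact_force"].round(1),o["moment"].round(2),o["grip_width"],o["finger_force"])
a=cv2.imread("pics/s9.png");b=bot.capture("scene")[:,:,::-1];cv2.imwrite("pics/s10.png",b)
g=lambda i:cv2.GaussianBlur(cv2.cvtColor(np.ascontiguousarray(i[222:262,300:372]),cv2.COLOR_BGR2GRAY),(3,3),0).astype(np.float32)
print("base shift",cv2.phaseCorrelate(g(a),g(b),cv2.createHanningWindow((72,40),cv2.CV_32F)))
```

```text
[-0.1 -0.3 -0.4] [ 0.04 -0.44 -0.  ] 27.337162976023702 0.0
base shift ((0.878781899397282, 0.227274238670379), 1.0283038748635187)
```

{"fn": "servo_tool", "kwargs": {
  "deltas": [
    [[0,0,-0.015],[0,0,0]],
    [[0,0,-0.015],[0,0,0]],
    [[0,0,-0.015],[0,0,0]],
    [[0,0,-0.015],[0,0,0]],
    [[0,0,-0.015],[0,0,0]],
    [[0,0,-0.015],[0,0,0]],
    [[0,0,0],[0,-9.3,0]],
    [[0,0,0],[0,-9.3,0]],
    [[0,0,0],[0,-9.3,0]],
    [[0,0,0],[0,-9.3,0]],
    [[0,0,0],[0,-9.3,0]],
    [[0,0,-0.032],[0,0,0]],
    [[0,0,-0.032],[0,0,0]],
    [[0,0,-0.032],[0,0,0]],
    [[0.037,-0.03,-0.02],[0,0,0]],
    [[0.037,-0.03,0],[0,0,0]],
    [[0.037,-0.03,0],[0,0,0]],
    [[0.037,-0.03,0],[0,0,0]],
    [[0.037,-0.03,0],[0,0,0]],
    [[0,0,0],[0,0,0]]
  ]
}}

```text
time: 25.12
tool_pos: [445.8, -99.9, 285.6]
tcp_rot: [3.119, -0.001, -3.096]
contact_force: [-0.0, 0.8, 0.1]
grip_width: 27.5
finger_force: 0.0
```

Run:
```python
from plan import *
p,RR,q=now();print(p.round(1),RR.T.round(2).tolist(),q.round(2))
J,c=jug(90);T,S=cam("top"),cam("scene");t=bot.capture("top")[:,:,::-1];s_=bot.capture("scene")[:,:,::-1]
cv2.imwrite("pics/t11.png",t);cv2.imwrite("pics/s11.png",s_)
pt=proj(T,c+[0,0,65])[0];ps=proj(S,c+[0,0,65])[0];print(pt,ps)
def cr(i,x,y,w,h,k): 
    x=int(x-w/2);y=int(y-h/2);print("crop",x,y);return cv2.resize(i[y:y+h,x:x+w],(w*k,h*k),interpolation=cv2.INTER_CUBIC)
cv2.imwrite("pics/v10.png",np.hstack([cr(t,*pt,80,100,5),cr(s_,*ps,80,100,5)]))
```

```text
[445.8 -99.9 285.6] [[-1.0, -0.05, 0.0], [-0.05, 1.0, 0.02], [-0.0, 0.02, -1.0]] [-0.4   0.18  1.59  0.02  1.39 -2.02]
[303.912974   216.05427709] [339.52891673 224.48192741]
crop 263 166
crop 299 174
```

View pics/v10.png

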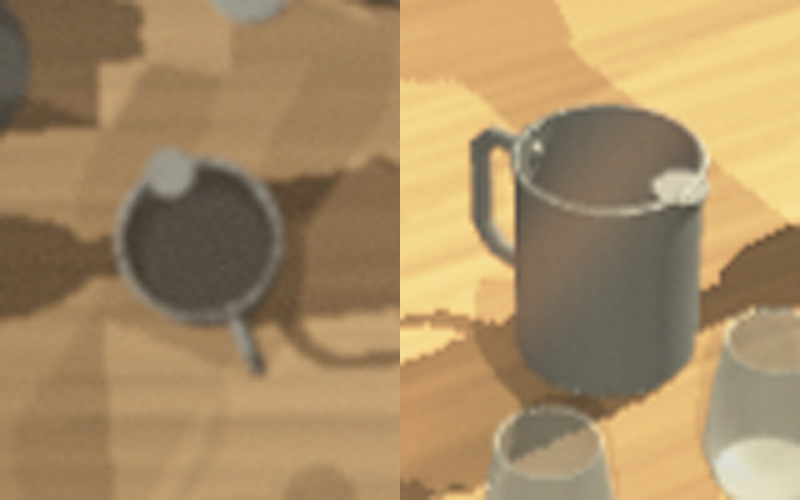

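The jug stands upright. In the top view its mouth is centred at (302.8,214.2) and the handle's outer end is at (314.4,240). In the scene view the rim is centred at (341.1,205.8).

Run:
```python
from plan import *
T,S=cam("top"),cam("scene")
a=np.linspace(0,2*np.pi,60)[:-1]
def ell(c,P,r=52):
    q=proj(c,np.array(P)+r*np.c_[np.cos(a),np.sin(a),0*a]);return np.array([(q[:,0].min()+q[:,0].max())/2,(q[:,1].min()+q[:,1].max())/2])
f=lambda P:np.concatenate([ell(T,P)-(302.8,214.2),ell(S,P)-(341.1,205.8)])
r=least_squares(f,[573,112,130],diff_step=1e-4);print("rim",r.x.round(1),r.fun.round(2))
C=least_squares(lambda P:f([*P,130]),[573,112],diff_step=1e-4).x;print("jug",C.round(1))
# handle bar top, outer surface at radius 94
h=least_squares(lambda t:(proj(T,[C[0]+94*np.cos(t[0]),C[1]+94*np.sin(t[0]),108])[0]-(314.4,240.0)),[3.4]);az=h.x[0];print("handle az",np.degrees(az),h.fun.round(1))
hs=proj(S,[[C[0]+88*np.cos(az),C[1]+88*np.sin(az),z] for z in(112,30)]);print("handle in scene",hs.round(1),"seen approx (396.. crop 485,150)->",299+(485-400)/5,174+150/5)
```

```text
rim [574.1 113.7 128.8] [-0.5  -0.26 -0.47  0.05]
jug [574.5 113.4]
handle az 204.54735251593658 [0.3 0.6]
handle in scene [[314.9 200.1]
 [315.4 223.5]] seen approx (396.. crop 485,150)-> 316.0 204.0
```

{"fn": "servo_tool", "kwargs": {
  "deltas": [
    [[0,0,0],[1.3,0,0]],
    [[-0.0115,0.035,0],[0,0,0]],
    [[-0.0115,0.035,0],[0,0,0]],
    [[-0.0115,0.035,0],[0,0,0]],
    [[-0.0115,0.035,0],[0,0,0]],
    [[-0.0115,0.035,0],[0,0,0]],
    [[0,0,0],[0,0,-7.2]],
    [[0,0,0],[0,0,-7.2]],
    [[0,0,0],[0,0,-7.2]],
    [[0,0,0.032],[0,0,0]],
    [[0,0,0.032],[0,0,0]],
    [[0,0,0.032],[0,0,0]],
    [[0,0,0],[0,0,0]]
  ],
  "fingers": 0.55
}}

```text
time: 26.85
tool_pos: [495.2, 80.2, 186.9]
tcp_rot: [3.139, -0.005, -2.714]
contact_force: [-0.1, -0.3, 0.1]
grip_width: 50.3
finger_force: 0.0
```

Run:
```python
from plan import *
T,S=cam("top"),cam("scene")
p,RR,q=now();print(p.round(1),RR.T.round(3).tolist(),q.round(2))
b=np.array([494.4,76.9,80]);print("to go",(RR.T@(b-p)).round(1))
for y in(-162,-164,-167):print("spout scene",proj(S,[544,y,165]).round(1))
print("elbow top",proj(T,[[544,-164,215],[544,-150,205],[544,-209,262]]).round(1))
# jug: new rim circle
im=bot.capture("wrist");cv2.imwrite("pics/w12.png",im[:,:,::-1])
W=cam("wrist");print("bar in wrist",proj(W,[494.4,76.9,112]).round(0),proj(W,[574.5,113.4,130]).round(0))
# tap axis/lever centre line from the clear top picture: dark sleeve pixels
t=cv2.imread("pics/t2.png");sub=cv2.cvtColor(t[180:215,400:425],cv2.COLOR_BGR2GRAY);ys,xs=np.where(sub<70);print("sleeve dark",xs.mean()+400,ys.min()+180,ys.max()+180,len(xs), [ (yy+180,xs[ys==yy].mean().round(1)+400) for yy in np.unique(ys)][::4])
```

```text
[495.2  80.2 186.9] [[-0.91, -0.415, 0.005], [-0.415, 0.91, 0.002], [-0.006, -0.0, -1.0]] [ 0.01  0.34  1.64 -0.    1.16 -1.99]
to go [  1.5  -2.9 106.9]
spout scene [[238.6 218. ]]
spout scene [[237.9 218.2]]
spout scene [[236.7 218.6]]
elbow top [[393.8 220.7]
 [388.5 221. ]
 [412.5 219.3]]
bar in wrist [[314. 200.]] [[314. 303.]]
sleeve dark 411.01162790697674 189 206 86 [(np.int64(189), np.float64(410.5)), (np.int64(193), np.float64(411.0)), (np.int64(197), np.float64(411.0)), (np.int64(201), np.float64(411.0)), (np.int64(205), np.float64(411.0))]
```

{"fn": "servo_tool", "kwargs": {
  "deltas": [
    [[0.0015,-0.003,0.018],[0,0,0]],
    [[0,0,0.018],[0,0,0]],
    [[0,0,0.018],[0,0,0]],
    [[0,0,0.018],[0,0,0]],
    [[0,0,0.018],[0,0,0]],
    [[0,0,0.017],[0,0,0]],
    [[0,0,0],[0,0,0]]
  ]
}}

```text
time: 27.78
tool_pos: [496.8, 76.3, 82.5]
tcp_rot: [3.141, -0.0, -2.715]
contact_force: [-0.0, 0.4, -0.2]
grip_width: 50.8
finger_force: 0.0
```

{"fn": "servo_tool", "kwargs": {
  "deltas": [
    [[0,0,0],[0,0,0]],
    [[0,0,0],[0,0,0]],
    [[0,0,0],[0,0,0]],
    [[0,0,0],[0,0,0]]
  ],
  "fingers": 0.2
}}

```text
time: 28.28
tool_pos: [496.4, 75.9, 82.3]
tcp_rot: [3.141, -0.0, -2.716]
contact_force: [-0.7, 0.1, 1.6]
grip_width: 19.4
finger_force: 0.0
```

{"fn": "servo_tool", "kwargs": {
  "deltas": [
    [[0,0,0],[0,0,0]],
    [[0,0,0],[0,0,0]],
    [[0,0,0],[0,0,0]]
  ],
  "fingers": 0
}}

```text
time: 28.65
tool_pos: [496.2, 75.9, 82.1]
tcp_rot: [3.141, -0.001, -2.715]
contact_force: [-1.0, -0.8, 2.0]
grip_width: 11.2
finger_force: 30.0
```

Run:
```python
from plan import *
p,RR,q=now();C=np.array([575.2,111.9,0]);G=np.array([544,-163.5,0]);da=np.radians(-39.5)
Q=R.from_euler("z",da).as_matrix();p1=G+Q@(p-C)-[0,0,.6];p1[2]=p[2]-.6;R1=Q@RR
n=28;row=rel(p,RR,p1,R1,n);print(row);P2,R2,q2,t=run(p,RR,[row]*n,q);print(P2.round(1),p1.round(1),q2.round(2),t)
```

```text
([0.002, -0.0077, 0.0], [-0.0, -0.0, 1.41])
[ 461.3 -139.6   82. ] [ 460.1 -141.    81.5] [-0.45  0.44  1.83 -0.    0.87 -1.76] res 0.0000 margin 0.59 low 148 dq 0.13
```

{"fn": "servo_tool", "kwargs": {
  "deltas": [
    [[0,0,0.0006],[0,0,0]],
    [[0.002,-0.0077,0],[0,0,1.41]],
    [[0.002,-0.0077,0],[0,0,1.41]],
    [[0.002,-0.0077,0],[0,0,1.41]],
    [[0.002,-0.0077,0],[0,0,1.41]],
    [[0.002,-0.0077,0],[0,0,1.41]],
    [[0.002,-0.0077,0],[0,0,1.41]]
  ]
}}

```text
time: 29.52
tool_pos: [501.7, 27.9, 81.5]
tcp_rot: [3.141, -0.0, -2.865]
contact_force: [-0.4, 4.5, 3.4]
grip_width: 11.5
finger_force: 30.2
```

{"fn": "servo_tool", "kwargs": {
  "deltas": [
    [[0.002,-0.0077,0],[0,0,1.41]],
    [[0.002,-0.0077,0],[0,0,1.41]],
    [[0.002,-0.0077,0],[0,0,1.41]],
    [[0.002,-0.0077,0],[0,0,1.41]],
    [[0.002,-0.0077,0],[0,0,1.41]],
    [[0.002,-0.0077,0],[0,0,1.41]],
    [[0.002,-0.0077,0],[0,0,1.41]],
    [[0.002,-0.0077,0],[0,0,1.41]],
    [[0.002,-0.0077,0],[0,0,1.41]],
    [[0.002,-0.0077,0],[0,0,1.41]]
  ]
}}

```text
time: 30.78
tool_pos: [494.5, -51.1, 81.4]
tcp_rot: [3.141, -0.001, -3.111]
contact_force: [0.6, 4.2, 3.4]
grip_width: 10.9
finger_force: 30.2
```

```bash
cat > rimfit.py <<'E'
from plan import *
def rimfit(C0,img=None):
    # jug centre by matching the rim circle's edges in the scene picture
    S=cam("scene");im=bot.capture("scene") if img is None else img;g=cv2.GaussianBlur(cv2.cvtColor(im,cv2.COLOR_RGB2GRAY),(3,3),0).astype(np.float32)
    m=cv2.magnitude(cv2.Sobel(g,cv2.CV_32F,1,0),cv2.Sobel(g,cv2.CV_32F,0,1));a=np.linspace(0,2*np.pi,240)
    o=[np.c_[52*np.cos(a),52*np.sin(a),0*a+130],np.c_[52*np.cos(a),52*np.sin(a),0*a]]
    cam_az=np.arctan2(S[1][1]-C0[1],S[1][0]-C0[0]);front=np.cos(a-cam_az)>0.2;o[1]=o[1][front];o=np.vstack(o)
    best=[]
    for dx in range(-12,13):
        for dy in range(-12,13):
            q=proj(S,o+[C0[0]+dx,C0[1]+dy,0]).astype(np.float32);v=cv2.remap(m,q[:,:1],q[:,1:],cv2.INTER_LINEAR);best.append((np.minimum(v,150).mean(),dx,dy))
    best.sort(reverse=True);return best[:4],im
E
python3 - <<'E'
from rimfit import *
o=bot.get_obs();print(o["contact_force"].round(1),o["moment"].round(2),o["grip_width"])
im=cv2.imread("pics/s11.png")[:,:,::-1];print("check on standing jug",rimfit([574.5,113.4],np.ascontiguousarray(im))[0])
p,RR,q=now();L_=np.array([79.0,36.0,0]);R0=R.from_euler("xyz",[3.141,-.001,-2.715]).as_matrix();C=p+RR@(R0.T@L_);print(p.round(1),"C",C.round(1))
print(rimfit(C)[0])
E
```

```text
[0.6 4.2 3.4] [ 0.8  -0.37  0.2 ] 10.930468551375013
check on standing jug [(np.float32(115.60853), 0, -5), (np.float32(115.45586), 0, -6), (np.float32(115.2532), 1, -5), (np.float32(114.9162), 1, -6)]
[494.5 -51.1  81.4] C [581.3 -48.4  81.4]
[(np.float32(110.81493), -2, 5), (np.float32(110.79339), -3, 5), (np.float32(110.367516), -3, 6), (np.float32(110.24853), -2, 6)]
```

```bash
cat > rimfit.py <<'E'
from plan import *
A=np.linspace(0,2*np.pi,240)
def mag(im):
    g=cv2.GaussianBlur(cv2.cvtColor(np.ascontiguousarray(im),cv2.COLOR_RGB2GRAY),(3,3),0).astype(np.float32)
    return np.minimum(cv2.magnitude(cv2.Sobel(g,cv2.CV_32F,1,0),cv2.Sobel(g,cv2.CV_32F,0,1)),150)
def rimfit(C0,ims=None,w=14):
    # jug centre by matching rim (outer+inner) and base edges in both fixed pictures
    out={}
    for n in("scene","top"):
        c=cam(n);m=mag(ims[n] if ims else bot.capture(n));o=[np.c_[r*np.cos(A),r*np.sin(A),0*A+130] for r in(52,)]
        if n=="scene":
            f=np.cos(A-np.arctan2(c[1][1]-C0[1],c[1][0]-C0[0]))>.2;o.append(np.c_[52*np.cos(A),52*np.sin(A),0*A][f])
        o=np.vstack(o);z=np.zeros((2*w+1,2*w+1))
        for i in range(-w,w+1):
            for j in range(-w,w+1):
                q=proj(c,o+[C0[0]+i,C0[1]+j,0]).astype(np.float32);z[i+w,j+w]=cv2.remap(m,q[:,:1],q[:,1:],cv2.INTER_LINEAR).mean()
        out[n]=z
    out["sum"]=out["scene"]/out["scene"].max()+out["top"]/out["top"].max()
    for n,z in out.items():
        i,j=np.unravel_index(z.argmax(),z.shape);print(n,round(C0[0]+i-w,1),round(C0[1]+j-w,1),round(z.max(),2))
E
python3 - <<'E'
from rimfit import *
L=lambda f:cv2.imread(f)[:,:,::-1]
rimfit([574,113],{"scene":L("pics/s11.png"),"top":L("pics/t11.png")})
print();rimfit([580,-44])
E
```

```text
scene 575 109 111.93
top 573 109 92.57
sum 574 109 1.99

scene 578 -45 106.47
top 582 -45 91.75
sum 579 -45 1.98
```

Run:
```python
from plan import *
p,RR,q=now();C=np.array([579.5,-45,0]);G=np.array([544,-163.5,0])
Q=R.from_euler("z",np.radians(-17)).as_matrix();p1=G+Q@(p-C);p1[2]=p[2]
n=14;row=rel(p,RR,p1,Q@RR,n);print(row,p1)
print((p1-p).round(1))
```

```text
([0.0017, -0.0069, 0.0], [-0.0, 0.0, 1.21]) [ 461.06046597 -144.70515809   81.33318869]
[-33.6 -93.4   0. ]
```

{"fn": "servo_tool", "kwargs": {
  "deltas": [
    [[0.0017,-0.0069,0],[0,0,1.21]],
    [[0.0017,-0.0069,0],[0,0,1.21]],
    [[0.0017,-0.0069,0],[0,0,1.21]],
    [[0.0017,-0.0069,0],[0,0,1.21]],
    [[0.0017,-0.0069,0],[0,0,1.21]],
    [[0.0017,-0.0069,0],[0,0,1.21]],
    [[0.0017,-0.0069,0],[0,0,1.21]],
    [[0.0017,-0.0069,0],[0,0,1.21]],
    [[0.0017,-0.0069,0],[0,0,1.21]],
    [[0.0017,-0.0069,0],[0,0,1.21]],
    [[0.0017,-0.0069,0],[0,0,1.21]],
    [[0.0017,-0.0069,0],[0,0,1.21]],
    [[0.0017,-0.0069,0],[0,0,1.21]],
    [[0.0017,-0.0069,0],[0,0,1.21]],
    [[0,0,0],[0,0,0]]
  ]
}}

```text
time: 32.8
tool_pos: [460.7, -144.5, 81.3]
tcp_rot: [-3.141, -0.001, 2.877]
contact_force: [1.8, 0.9, 0.9]
grip_width: 11.7
finger_force: 30.0
```

Run:
```python
from rimfit import *
o=bot.get_obs();print(o["contact_force"].round(1),o["moment"].round(2),o["grip_width"]);p,RR,q=now();print(p,RR.T.round(2).tolist())
rimfit([544,-163])
# spout mouth refinement: edges of its lower ring in scene (r~13), z=165
S=cam("scene");m=mag(cv2.imread("pics/s2.png")[:,:,::-1]);z=[]
for r in(11.5,13.5):
  for i in range(-10,11):
    for j in range(-10,11):
        b=np.c_[r*np.cos(A),r*np.sin(A),0*A+165];f=np.cos(A+0.27)>0
        q_=proj(S,b[f]+[544+i,-163+j,0]).astype(np.float32);z.append((cv2.remap(m,q_[:,:1],q_[:,1:],cv2.INTER_LINEAR).mean(),r,544+i,-163+j))
print(sorted(z,reverse=True)[:5])
```

```text
[1.8 0.9 0.9] [ 0.06 -0.26  0.12] 11.701374838709315
[ 460.7126873  -144.50906397   81.33737065] [[-0.97, 0.26, 0.0], [0.26, 0.97, -0.0], [-0.0, -0.0, -1.0]]
scene 545 -162 109.53
top 547 -164 72.71
sum 545 -163 1.98
[(np.float32(60.784683), 11.5, 536, -163), (np.float32(60.64336), 11.5, 537, -163), (np.float32(59.924152), 11.5, 537, -164), (np.float32(59.844658), 11.5, 536, -162), (np.float32(59.838104), 11.5, 536, -164)]
```

{"fn": "servo_tool", "kwargs": {
  "deltas": [
    [[0.001,0,0],[0,0,0]],
    [[0.001,0,0],[0,0,0]],
    [[0,0,0],[0,0,0]]
  ]
}}

```text
time: 33.28
tool_pos: [458.9, -143.3, 81.3]
tcp_rot: [-3.141, -0.001, 2.878]
contact_force: [1.5, -0.2, -0.3]
grip_width: 11.2
finger_force: 30.0
```

{"fn": "servo_tool", "kwargs": {
  "deltas": [
    [[0,0,0],[0,0,0]],
    [[0,0,0],[0,0,0]],
    [[0,0,0],[0,0,0]],
    [[0,0,0],[0,0,0]],
    [[0,0,-0.003],[0,0,0]],
    [[0,0,-0.01],[0,0,0]],
    [[0,0,-0.02],[0,0,0]],
    [[0,0,-0.025],[0,0,0]],
    [[0,0,-0.03],[0,0,0]],
    [[0,0,-0.03],[0,0,0]],
    [[0.025,0.025,-0.02],[0,0,0]],
    [[0.025,0.03,-0.02],[0,0,0]],
    [[0.005,0.04,0],[0,0,0]],
    [[0,0.04,0],[0,0,0]],
    [[0,0.04,0],[0,0,0]],
    [[0,0,0],[0,0,0]]
  ],
  "fingers": 0.4
}}

```text
time: 35.28
tool_pos: [451.8, 41.9, 240.1]
tcp_rot: [3.141, 0.0, 2.882]
contact_force: [-0.4, -0.4, 0.3]
grip_width: 36.7
finger_force: 0.0
```

Run:
```python
from rimfit import *
o=bot.get_obs();print(o["time"],o["contact_force"].round(1),o["grip_width"]);p,RR,q=now();print(p.round(1))
rimfit([544,-163])
T=cam("top");t=bot.capture("top");cv2.imwrite("pics/t13.png",t[:,:,::-1])
# did anything else move? compare with the first top picture; sleeve still shut?
a=cv2.imread("pics/top0.png");g=lambda i,x,y,r=14:np.ascontiguousarray(cv2.cvtColor(i,cv2.COLOR_BGR2GRAY)[y-r:y+r,x-r:x+r].astype(np.float32))
for n,x,y in[("glass",312,158),("glass2",349,155),("clamp",395,160),("funnel",250,180),("bottle",200,223),("bung",329,276)]:
    print(n,np.round(cv2.phaseCorrelate(g(a,x,y),g(t[:,:,::-1].copy(),x,y)),2) if False else cv2.phaseCorrelate(g(a,x,y),g(t[:,:,::-1].copy(),x,y)))
sub=cv2.cvtColor(t[180:215,400:425],cv2.COLOR_RGB2GRAY);ys,xs=np.where(sub<70);print("sleeve",xs.mean()+400 if len(xs) else None,len(xs))
```

```text
35.275 [-0.4 -0.4  0.3] 36.701534452721795
[451.8  41.9 240.1]
scene 541 -156 114.8
top 541 -149 76.84
sum 548 -161 1.92
glass ((0.3325961075679995, -0.15572276017994646), 0.7949947563807169)
glass2 ((-0.0549820569502959, -0.05507823985800364), 0.9752055724461873)
clamp ((-0.12636164785728177, 0.057112864064450264), 0.9460462199317085)
funnel ((-0.012217521537575493, -0.036339421863807786), 0.9721436325709025)
bottle ((0.1900496464217447, -0.1419803411903402), 0.9284821478525798)
bung ((0.15838435354928926, 0.11646926177996164), 0.7718452964888679)
sleeve 410.9325842696629 89
```

Run:
```python
from rimfit import *
ims={n:bot.capture(n) for n in("scene","top","wrist")}
cv2.imwrite("pics/w13.png",ims["wrist"][:,:,::-1]);cv2.imwrite("pics/s13.png",ims["scene"][:,:,::-1])
old=cv2.imread("pics/s2.png")[:,:,::-1]
W=cam("wrist");print("jug rim in wrist",proj(W,[[541,-160,130],[593,-160,130],[541,-212,130],[489,-160,130],[541,-108,130],[541,-160,0]]).round(0).tolist())
def score(n,parts,C0,w=14):
    c=cam(n);m=mag(ims[n]);o=np.vstack(parts);z=[]
    for i in range(-w,w+1):
        for j in range(-w,w+1):
            q=proj(c,o+[C0[0]+i,C0[1]+j,0]).astype(np.float32);z.append((round(float(cv2.remap(m,q[:,:1],q[:,1:],cv2.INTER_LINEAR).mean()),1),C0[0]+i,C0[1]+j))
    return sorted(z,reverse=True)[:4]
rim=np.c_[52*np.cos(A),52*np.sin(A),0*A+130];base=np.c_[52*np.cos(A),52*np.sin(A),0*A];f=np.cos(A+.27)>.2
print("scene rim",score("scene",[rim],[544,-160]));print("scene base",score("scene",[base[f]],[544,-160]))
far=np.sin(A)>-.2
print("scene rim+y half",score("scene",[rim[far],base[f]],[544,-160]))
print("top rim +y half",score("top",[rim[far]],[544,-160]),"top +-x",score("top",[rim[np.abs(np.cos(A))>.6]],[544,-160]))
print("wrist rim",score("wrist",[rim],[544,-160]))
```

```text
jug rim in wrist [[162.0, 317.0], [180.0, 356.0], [118.0, 328.0], [142.0, 276.0], [207.0, 306.0], [207.0, 261.0]]
scene rim [(124.9, 549, -160), (124.7, 550, -160), (123.6, 550, -159), (123.6, 549, -159)]
scene base [(108.8, 541, -157), (108.6, 542, -157), (108.4, 542, -158), (108.1, 541, -158)]
scene rim+y half [(117.4, 541, -158), (117.2, 541, -159), (117.1, 542, -159), (117.0, 542, -158)]
top rim +y half [(89.0, 541, -146), (89.0, 540, -146), (87.8, 539, -146), (87.7, 542, -146)] top +-x [(92.3, 540, -146), (92.2, 540, -147), (92.1, 539, -146), (91.8, 541, -147)]
wrist rim [(33.3, 547, -155), (33.2, 548, -157), (33.1, 548, -156), (32.8, 547, -156)]
```

{"fn": "servo_tool", "kwargs": {
  "deltas": [
    [[0,0,-0.03],[0,0,10.3]],
    [[0,0,-0.03],[0,0,10.3]],
    [[0,0,-0.03],[0,0,10.3]],
    [[0,0,0],[0,0,10.3]],
    [[0,0,0],[0,0,10.3]],
    [[0,0,0],[0,0,10.3]],
    [[0,0,0],[0,0,10.3]],
    [[0,0,0],[0,0,10.3]],
    [[0,0,0],[0,0,10.3]],
    [[0,0,0],[0,0,10.3]],
    [[0,0,0],[0,0,10.3]],
    [[0,0,0],[0,0,10.3]],
    [[0,0,0],[0,0,10.3]],
    [[0,0,0],[0,0,10.3]],
    [[0,0,0],[0,0,10.3]],
    [[0,0,0],[0,0,10.3]],
    [[0,0,0],[0,0,10.3]],
    [[0,0,0],[0,0,10.3]],
    [[0,0,0],[0,0,10.3]],
    [[0,0,0],[0,0,0]]
  ]
}}

```text
time: 38.08
tool_pos: [451.6, 39.2, 329.5]
tcp_rot: [3.141, 0.001, -0.537]
contact_force: [-0.1, -1.0, 0.8]
grip_width: 36.7
finger_force: 0.0
```

{"fn": "servo_tool", "kwargs": {
  "deltas": [
    [[0.028,0.03,0],[0,0,0]],
    [[0.028,0.03,0],[0,0,0]],
    [[0.028,0.03,0],[0,0,0]],
    [[0,0,0],[0,0,0]]
  ]
}}

```text
time: 38.58
tool_pos: [477.9, -83.0, 328.9]
tcp_rot: [3.141, 0.001, -0.538]
contact_force: [0.8, -0.2, 0.6]
grip_width: 36.6
finger_force: 0.0
```

```bash
cat > final.py <<'E'
from rimfit import *
p,RR,q=now();print(p.round(1),RR.T.round(2).tolist())
W=cam("wrist");ims={n:bot.capture(n) for n in("scene","top","wrist")}
for n in ims:cv2.imwrite(f"pics/{n}14.png",ims[n][:,:,::-1])
rim=np.c_[52*np.cos(A),52*np.sin(A),0*A+130];base=np.c_[52*np.cos(A),52*np.sin(A),0*A]
def sc(n,o,C0=(544,-155),w=22):
    c=W if n=="wrist" else cam(n);m=mag(ims[n]);z=[]
    for i in range(-w,w+1):
        for j in range(-w,w+1):
            q=proj(c,o+[C0[0]+i,C0[1]+j,0]).astype(np.float32);z.append((round(float(cv2.remap(m,q[:,:1],q[:,1:],cv2.INTER_LINEAR).mean()),1),C0[0]+i,C0[1]+j))
    return sorted(z,reverse=True)[:3]
for n in ims:
    print(n,"all",sc(n,rim),"+y",sc(n,rim[np.sin(A)>-.3]))
print("rim in wrist",proj(W,[[541,-158,130],[541,-106,130]]).round(0).tolist())
E
python3 final.py
```

```text
[477.9 -83.  328.9] [[0.86, -0.51, -0.0], [-0.51, -0.86, 0.0], [-0.0, -0.0, -1.0]]
scene all [(126.9, 550, -160), (126.3, 549, -160), (125.6, 551, -160)] +y [(128.3, 550, -161), (127.6, 551, -161), (127.1, 550, -162)]
top all [(63.8, 541, -133), (63.6, 542, -133), (63.6, 541, -134)] +y [(79.0, 543, -134), (79.0, 543, -135), (79.0, 542, -134)]
wrist all [(97.9, 546, -164), (96.3, 546, -163), (94.5, 545, -163)] +y [(117.2, 545, -163), (116.7, 546, -163), (116.4, 546, -164)]
rim in wrist [[343.0, 98.0], [306.0, 121.0]]
```

Run:
```python
from h import *
W=cam("wrist");im=cv2.imread("pics/wrist14.png");g=cv2.cvtColor(im,cv2.COLOR_BGR2GRAY)
pr=proj(W,[[578,-209,262],[636,-209,262],[544,-209,262],[544,-164,222],[544,-154,205]]);print("pred sleeve in/end, axis, elbow",pr.round(0).tolist())
lo_=pr[:2].min(0).astype(int)-18;hi_=pr[:2].max(0).astype(int)+18;lo_=np.maximum(lo_,0)
k=(g[lo_[1]:hi_[1],lo_[0]:hi_[0]]<60).astype(np.uint8);n,l,st,c=cv2.connectedComponentsWithStats(k)
for i in range(1,n):
    if st[i,4]>150:
        ys,xs=np.where(l==i);pts=np.c_[xs+lo_[0],ys+lo_[1]].astype(np.float64)
        d=W[2]@np.linalg.inv(W[0])@np.c_[pts,np.ones(len(pts))].T;X=(W[1][:,None]+d*(261-W[1][2])/d[2]).T
        r=cv2.minAreaRect(X[:,:2].astype(np.float32));print(st[i],"plane rect",np.round(r[0],1),np.round(r[1],1),round(r[2],1),"x max",X[:,0].max().round(1))
```

```text
pred sleeve in/end, axis, elbow [[403.0, -9.0], [363.0, -98.0], [424.0, 38.0], [360.0, 80.0], [348.0, 89.0]]
```

Run:
```python
from h import *
W=cam("wrist");im=cv2.imread("pics/wrist14.png");g=cv2.GaussianBlur(cv2.cvtColor(im,cv2.COLOR_BGR2GRAY),(3,3),0).astype(np.float32)
def prof(P):
    q=proj(W,P).astype(np.float32);return cv2.remap(g,q[:,:1],q[:,1:],cv2.INTER_LINEAR).ravel().astype(int)
xs=np.arange(514,576,2.)
print("x",xs.astype(int).tolist())
for y in(-172,-166,-160,-154,-148,-142):print(y,prof(np.c_[xs,0*xs+y,0*xs+208]).tolist())
```

```text
x [514, 516, 518, 520, 522, 524, 526, 528, 530, 532, 534, 536, 538, 540, 542, 544, 546, 548, 550, 552, 554, 556, 558, 560, 562, 564, 566, 568, 570, 572, 574]
-172 [111, 102, 103, 104, 107, 111, 113, 116, 113, 107, 140, 157, 165, 187, 199, 182, 163, 145, 120, 104, 123, 121, 120, 120, 123, 120, 114, 87, 82, 99, 122]
-166 [95, 87, 71, 63, 63, 62, 63, 62, 62, 84, 138, 157, 165, 190, 204, 182, 161, 146, 129, 84, 62, 62, 61, 62, 71, 96, 117, 117, 109, 75, 65]
-160 [64, 63, 63, 63, 62, 68, 73, 76, 76, 100, 132, 155, 163, 184, 192, 173, 159, 141, 120, 84, 77, 77, 71, 63, 61, 62, 70, 76, 131, 145, 146]
-154 [64, 64, 65, 73, 75, 75, 72, 74, 76, 121, 125, 137, 142, 148, 142, 135, 129, 119, 108, 81, 79, 77, 78, 78, 77, 66, 70, 136, 167, 151, 145]
-148 [64, 69, 74, 74, 74, 74, 73, 74, 75, 76, 87, 129, 144, 145, 134, 129, 118, 90, 76, 79, 79, 79, 78, 80, 79, 79, 90, 92, 141, 146, 149]
-142 [67, 73, 73, 75, 75, 75, 73, 75, 75, 75, 77, 75, 76, 76, 77, 77, 76, 77, 77, 77, 78, 78, 78, 80, 91, 103, 103, 89, 80, 77, 91]
```

```bash
python3 -c "
from plant import bot
print(bot.get_obs()['time']);print(bot.close_job())"
```

```text
38.725
the job is handed in; nothing more can be done
None
```

I've handed the job in at 38.7 s: the tap is clicked shut, and the jug was stood up without a bang and slid under the spout (mouth about 4 mm off centre by my last camera fit); I saw no movement in the other items.

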